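Sweep broken laminate off a test cell's plate and snap its cover shut

TASK

A laminate sample broke in the test cell. Hold the blue scraper block and sweep all four broken pieces off the cell's steel plate into the tray beside it (do not touch the pieces with the fingers, their edges are sharp), then swing the cover down and press its front edge until the catch snaps and it is fully shut. Leave the scraper standing on the bench on its rubber sole, outside the tray, and do not disturb the bottle.

Things in the scene. Friction and masses are not known exactly. Their poses are not given: they have to be found in the camera images.
- test_cell: grey bench unit, fixed. Origin: centre of its underside; x towards its hinge side (away from the robot at yaw 0), y along its plate, z up. Housing 190 mm long (y); at its front centre (x -100 to -76 mm, y within 23, up to 43 high) a sprung roller catch with a red tab. The shut cover spans x -74 to 74, y within 75 mm; its top lies 58 mm above the bench.
- plate (a point): middle of the steel plate's top, 32 mm above the bench, axes as the cell's. The plate is 230 mm long (y within 115), its open ends overhang the housing by 20 mm (underside 26 mm above the bench). White rails 8 mm high along both long sides leave a channel 106 mm wide (x within 53) for the scraper.
- cover_hinge (a point): middle of the cover's hinge axis, which runs along the cell's y; 70 mm behind the cell's origin (+x), 46 mm above the bench
- cover (a joint): angle of the cover, rad: 0 fully shut, 1.57 upright, 1.85 leaning back at its stop. Stiff friction hinge: it stays where left and takes 1 to 5 N at its front edge to swing. At about 0.07 rad it meets the catch, which gives way and snaps over its tongue under 10 to 14 N down on the press strip. It cannot shut on a piece left on the plate.
- cover_press (a point): middle of the black rubber press strip (20 x 70 mm) on the cover's outer face; moves with the cover, 124 mm from the hinge axis along the cover and 15 mm out from it (3 mm proud of the face); the cover's front edge lies 20 mm farther out. z: the cover's outward normal; x: to the hinge.
- scraper: scraper block, 96 mm long (its x), 32 mm thick (its y), 56 mm high, 180 g nominal; aluminium block with black rubber strips on both long faces and a blue grip rib on top. Origin: centre of its flat sole, z up. The rib is 84 mm long, 20 mm thick (y), from 22 to 56 mm above the sole. It stands on its sole on the bench, right of the cell.
- offcut_tray: open light metal tray, loose, 115 mm (its x) by 170 mm (its y), walls 3 to 4 mm thick, 17 mm high, floor 2 mm; origin: centre of its underside. It stands at the left or right end of the plate, its long side across that end, its near wall just under the overhang, so that what is pushed off this end drops into it. At the other end lies a yellow note pad (14 mm high).
- offcut_a: broken piece of green laminate, about 33 x 22 mm, 6 mm thick, five corners; origin at its centre, lying flat
- offcut_b: broken piece of green laminate, about 31 x 24 mm, 6 mm thick, five corners; origin at its centre, lying flat
- offcut_c: broken piece of brown laminate, about 33 x 23 mm, 6 mm thick, five corners; origin at its centre, lying flat
- offcut_d: broken piece of brown laminate, about 33 x 21 mm, 6 mm thick, four corners; origin at its centre, lying flat
- alcohol_bottle: white dropper bottle with a blue cap, 43 mm across, 100 mm high, bystander; origin: centre of its underside

How it is judged:
By the outcome, as a careful person would: the job done as asked, in the order asked, and still so for the second after the job is handed in, with the robot touching nothing.
It also fails if it takes over 67 s, if anything falls off the work surface, if the arm or the gripper's body presses on something with over 40 N, if the wrist force passes 120 N, or if a joint passes its speed limit or range.

ROBOT

A 7-joint arm with a two-finger parallel gripper is mounted at the origin on a cart in front of the work surface, level with it; the furniture and walls round the work are solid. World frame = base frame: x ahead of the robot, y to its left, z up, the work surface at z = 0. Lengths are in m, angles in rad, forces in N, time in s.
With the tool pointing down it reaches from about 0.4 to 0.85 m from the base axis. Payload 10.4 kg.
Tool frame: the origin (TCP) lies at the very end of the fingers, on their centre line; the grasp point (between the pads) lies 19 mm behind it; z points along the fingers, y is the line along which they close (so a half turn about z gives the same grasp; the last joint's range is limited). The gripper opens to 85 mm and grips with 20 to 120 N. Pads are 22 mm wide; open, the fingers measure 114 mm over their backs; the gripper's body (76 mm by 85 mm) begins 54 mm behind the grasp point. The pads swing forward as they close: fully open they stand 13 mm farther back than shut.
Start: joints at [1.135, 0.332, -0.065, 1.46, 0.022, 1.35, -0.088], TCP at [0.251, -0.573, 0.209] pointing down, gripper open.
Joint ranges: [-2.6, 2.6], [-0.5, 2.12], [-1.47, 1.34], [0.16, 2.42], [-1.27, 4.41], [0.06, 2.06], [-2.6, 2.6]. Speed limits (rad/s): [2.22, 2.22, 2.79, 2.79, 3.14, 3.14, 3.14].

INTERFACE

Orientations are given as a unit quaternion [x, y, z, w].
In Python, from workcell import manip, optics gives the robot as it stands.
- The arm moves only by the tool jog_arm, never from a script. Its arguments are lists of equal length, an entry for each row: "dr": the turn, a rotation vector about the tool's x, y, z normalised to -1 to 1, where 1 is 4 degrees, a list of three; "translation": the shift along the tool's x, y, z normalised to -1 to 1, where 1 is 0.025 m, a list of three; "jaw": the opening, from 0 (shut) to 1 (fully open). A call has 1 to 10 rows; each row shifts and turns the commanded pose from where the row before left it, along the tool's axes as they then stand; what a row does not reach is not made up. A row lasts 1/10 s, in which the tool goes at most 50 mm and 8.59 degrees, less where a joint would pass 70% of its speed; a pose out of reach is approached as far as the arm can. A call with a number of a shift or a turn outside -1 to 1 is refused whole. A call with a gripper value outside its range is refused whole. The fingers move at their own pace and stop on an object; "squeeze" is the grip in N (left out, the last holds). Time passes only in rows, so rows that do not move let the fingers close. It gives the time, the measured TCP pose, the force, the opening and the grip force at its end, in the units of the state.
- manip.get_obs(): the state, without advancing time (a new reading comes with each control period).
- optics.camera(name): name is "scene" or "side" or "wrist"; returns a dict with "color" (420x560x3 uint8, red, green, blue), "mtx" (3x3 intrinsics, pixels), "R" (3x3) and "t" (3): a world point X has camera coordinates R X + t. Camera axes: x right, y down, z forward; pixel columns grow to the right and rows downward; lengths in m; the calibration is good to about 2 mm. A picture is of the moment at which its call begins. There is no depth.
- manip.hand_in(): hands the job in; it is judged then, once.
The state is a dict: "clock": time; "joint_pos": joint angles; "joint_velocities": joint speeds; "tau": joint torques, N m; "position": TCP position; "ee_rot": TCP orientation; "ft_force": force on the tool from outside, world axes, zero at the start; "torque": the same for the moment, N m; "grip_width": opening from 0.0 (shut) to 1.0 (fully open); "grasp_force": force on a finger pad.
Only numpy, scipy, OpenCV 4.12 (cv2) and the standard library are available. Lean on these libraries where they do the work, as an engineer would, in place of code of your own. Each camera call takes 0.05 s, during which the arm holds its last target. There are 200 camera calls.

## Working session

There is one attempt and no reset: what is moved stays moved. The work goes in short steps, Python scripts to look and compute and a tool call to move; the robot and the scene stay as the last step left them, time stands still between calls to the robot, and variables do not carry over. Pictures are saved under pics/ and viewed, at most 10 in all, crops included, and the job is handed in when it is done.

Besides the shell and the picture viewer there is one more tool, called after "Call:" as a command line: name --argument value ..., lists and objects as JSON in quotes. jog_arm: Moves the arm, as the interface text tells. Scaled input: -1 to 1 covers 0.025 m each way for a shift and 4 degrees each way for a turn. Its arguments: {"type":"object","properties":{"dr":{"type":"array","items":{"type":"array","items":{"type":"number"}}},"translation":{"type":"array","items":{"type":"array","items":{"type":"number"}}},"jaw":{"type":"array","items":{"type":"number"}},"squeeze":{"type":"number"}},"required":["dr","translation","jaw"]}

```bash
mkdir -p pics
python3 - <<'E'
from workcell import manip, optics
import cv2, numpy as np, pickle
d={}
for n in ("scene","side","wrist"):
    c=optics.camera(n); d[n]=c
    print(n,np.round(-c["R"].T@c["t"],3),np.round(c["mtx"],0).tolist())
    cv2.imwrite(f"pics/{n}0.png",c["color"][:,:,::-1])
pickle.dump(d,open("c0.pkl","wb"))
print(manip.get_obs())
E
```

```text
scene [ 0.082 -0.948  0.639] [[454.0, 0.0, 281.0], [0.0, 454.0, 198.0], [0.0, 0.0, 1.0]]
side [0.508 0.802 0.403] [[396.0, 0.0, 277.0], [0.0, 396.0, 202.0], [0.0, 0.0, 1.0]]
wrist [ 0.315 -0.544  0.374] [[348.0, 0.0, 276.0], [0.0, 348.0, 214.0], [0.0, 0.0, 1.0]]
{'clock': 0.15, 'joint_pos': array([ 1.13537922,  0.33268718, -0.0647244 ,  1.46072446,  0.0215882 ,
        1.34989739, -0.08852222]), 'joint_velocities': array([ 0.00210103, -0.00089229,  0.00058093, -0.00249551,  0.00114581,
       -0.00354118, -0.00057112]), 'tau': array([ 1.31177494e-03, -6.25827956e+01,  4.94686759e-02, -3.91849673e+01,
        1.63687463e-02,  7.53994012e-03,  1.35777268e-04]), 'position': array([ 0.25064312, -0.57221805,  0.20873489]), 'ee_rot': array([ 9.78771647e-01,  2.04953169e-01, -1.16577954e-04, -4.97357512e-04]), 'ft_force': array([0.34315335, 0.45403015, 0.3321141 ]), 'torque': array([ 0.03410792, -0.03590217,  0.0354554 ]), 'grasp_force': 0.0, 'grip_width': 0.9986251543358621}
```

View pics/scene0.png

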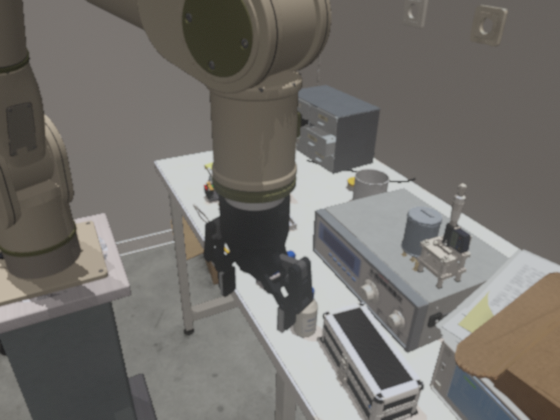

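View pics/side0.png

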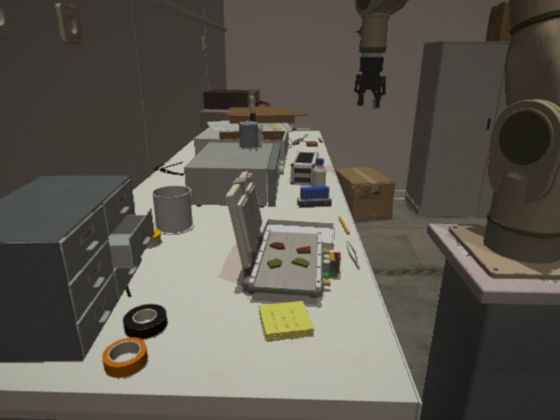

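The side view shows the note pad at the near (+y) end (285,320), the tray at the far (-y) end (300,232), and the pieces at (277,245), (303,249), (274,263), (300,262). The cover is leaning back, the scraper is at (314,196) and the bottle at (319,175). The arm hides most of the scene camera's view.

```bash
cat > h.py <<'E'
import numpy as np, pickle, cv2
def ray(c,u,v):
    d=c["R"].T@np.linalg.solve(c["mtx"],[u,v,1.]); return -c["R"].T@c["t"],d
def onz(c,u,v,z):
    o,d=ray(c,u,v); return o+d*(z-o[2])/d[2]
def tri(obs):
    A=0;b=0
    for c,u,v in obs:
        o,d=ray(c,u,v); d=d/np.linalg.norm(d); P=np.eye(3)-np.outer(d,d); A=A+P;b=b+P@o
    return np.linalg.solve(A,b)
def proj(c,X):
    p=c["mtx"]@(c["R"]@np.array(X)+c["t"]); return p[:2]/p[2]
E
python3 - <<'E'
from h import *
d=pickle.load(open("c0.pkl","rb")); c=d["side"]; np.set_printoptions(precision=3,suppress=True)
for n,u,v,z in [("a",277,245,.038),("b",303,249,.038),("c",274,263,.038),("d",300,262,.038),("scr",314,206,0),("bot",319,186,0),("tray",300,222,.017),("pad",285,320,.014),("nearR",323,288,.032),("nearL",251,288,.032)]:
    print(n,onz(c,u,v,z))
im=c["color"][150:350,190:390,::-1]
a=cv2.resize(im,(600,600),interpolation=cv2.INTER_CUBIC)
cv2.imwrite("pics/s1.png",a)
E
```

```text
a [0.532 0.068 0.038]
b [0.479 0.084 0.038]
c [0.535 0.144 0.038]
d [0.486 0.138 0.038]
scr [ 0.437 -0.262 -0.   ]
bot [ 0.411 -0.45   0.   ]
tray [ 0.481 -0.104  0.017]
pad [0.512 0.282 0.014]
nearR [0.448 0.216 0.032]
nearL [0.571 0.222 0.032]
```

View pics/s1.png

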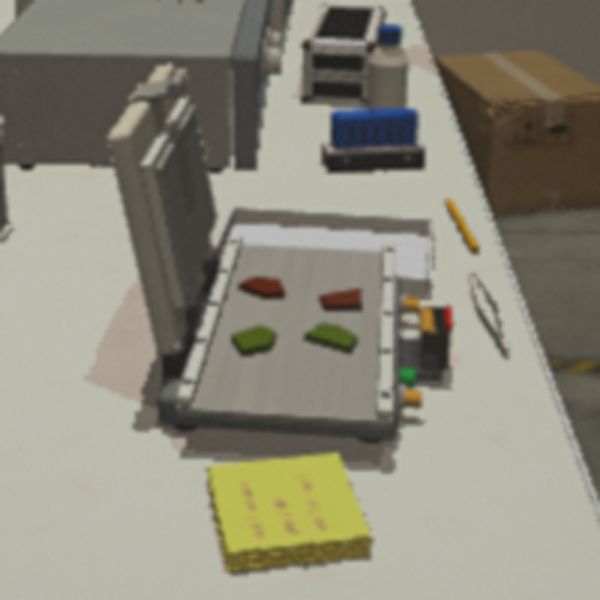

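View pics/wrist0.png

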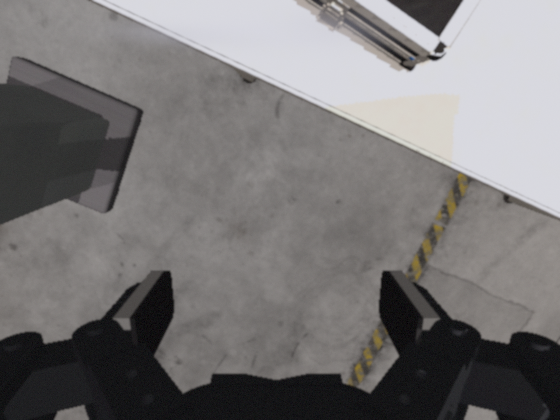

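The crop shows the four pieces inside the channel, the tray at the -y end and the scraper clear of its neighbours, almost square to the cell. The wrist view shows only the bench edge. I'm moving the wrist over the scraper.

Call:
jog_arm --translation '[[0.98,-0.7,0],[0.98,-0.7,0],[0.98,-0.7,0],[0.98,-0.7,0],[0.98,-0.7,0],[0.98,-0.7,0],[0.98,-0.7,0],[0.98,-0.7,0],[0.98,-0.7,0],[0.98,-0.7,0]]' --dr '[[0,0,0],[0,0,0],[0,0,0],[0,0,0],[0,0,0],[0,0,0],[0,0,0],[0,0,0],[0,0,0],[0,0,0]]' --jaw '[1,1,1,1,1,1,1,1,1,1]'

```text
clock: 1.15
position: [0.4053, -0.3127, 0.2092]
ee_rot: [0.979, 0.205, -0.0, -0.0]
ft_force: [0.2, 0.5, 0.2]
grip_width: 0.996
grasp_force: 0.0
```

Call:
jog_arm --translation '[[0,0,0],[0,0,0],[0,0,0],[0,0,0],[0,0,0],[0,0,0],[0,0,0],[0,0,0]]' --dr '[[0,0,0.98],[0,0,0.98],[0,0,0.98],[0,0,0.98],[0,0,0.98],[0,0,0.98],[0,0,0],[0,0,0]]' --jaw '[1,1,1,1,1,1,1,1]'

```text
clock: 1.95
position: [0.4049, -0.3139, 0.2092]
ee_rot: [1.0, 0.002, -0.0, -0.0]
ft_force: [0.0, -0.9, -0.9]
grip_width: 1.003
grasp_force: 0.0
```

Run:
```python
from workcell import manip, optics
import cv2, numpy as np, pickle
d={}
for n in ("scene","wrist"):
    c=optics.camera(n); d[n]=c
    cv2.imwrite(f"pics/{n}1.png",c["color"][:,:,::-1])
pickle.dump(d,open("c1.pkl","wb"))
a=np.hstack([d["scene"]["color"],d["wrist"]["color"]])[:,:,::-1]
im=np.vstack([cv2.resize(d["wrist"]["color"],(800,600))])[:,:,::-1]
cv2.imwrite("pics/w1b.png",im)
o=manip.get_obs();print(o["position"],o["ee_rot"],o["clock"])
```

```text
[ 0.40491614 -0.31391192  0.20925289] [ 9.99998134e-01  1.93164951e-03 -2.91665899e-05  1.83886953e-06] 2.05
```

View pics/w1b.png

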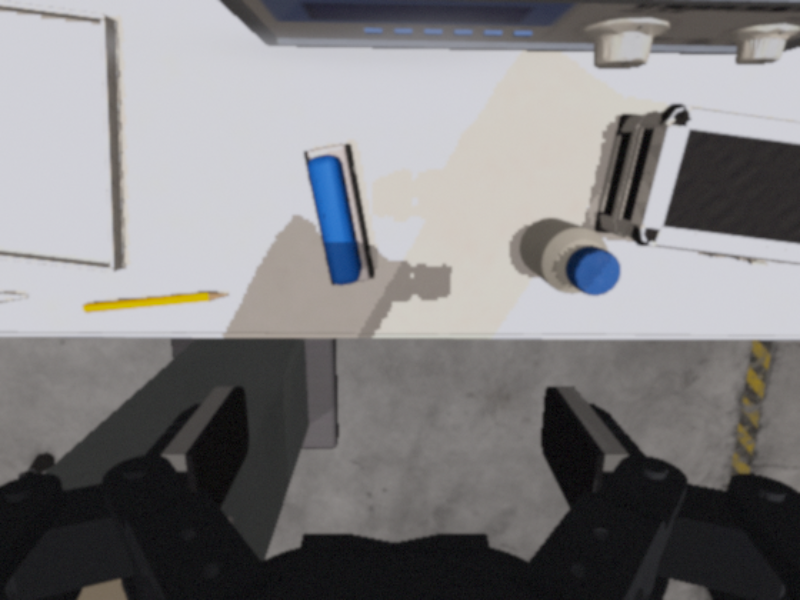

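The wrist view shows the scraper's rib from (322,157) to (345,282), at a yaw of about 10°. The bottle is at (580,265), and the tray's right wall is near column 115.

Run:
```python
from h import *
np.set_printoptions(precision=4,suppress=True)
d=pickle.load(open("c1.pkl","rb")); w=d["wrist"]; s=pickle.load(open("c0.pkl","rb"))["side"]; sc=d["scene"]
print("cam",-w["R"].T@w["t"],w["R"])
k=.7
p=onz(w,322*k,157*k,.056);q=onz(w,345*k,282*k,.056);print(p,q,(p+q)/2,np.degrees(np.arctan2(*(p-q)[[1,0]])),np.linalg.norm(p-q))
# blue blobs
for n,c in(("w",w),("s",s),("sc",sc)):
    h=cv2.cvtColor(c["color"],cv2.COLOR_RGB2HSV); m=cv2.inRange(h,(105,130,50),(125,255,255))
    N,L,st,ce=cv2.connectedComponentsWithStats(m)
    for i in range(1,N):
        if st[i,4]>60: print(n,st[i],ce[i])
for t,a in (("trayTL",(105,18)),("trayBR",(115,265)),("bottlecap",(593,270))):
    print(t,onz(w,a[0]*k,a[1]*k,.017 if t[0]=="t" else .1))
print("tri", tri([(w,333.5*k,219.5*k),(s,314.5,187.5)]))
# plate estimate: fit pose (x,y,yaw) to inner channel corners seen in side
def px(a): return (190+a[0]/3,150+a[1]/3)
for n,a,z in (("nl",(190,407),.032),("nr",(385,417),.032),("fl",(237,247),.032),("fr",(385,250),.032),("padcorner",(338,456),.014)):
    print(n,onz(s,*px(a),z))
cv2.imwrite("pics/sc1b.png",cv2.resize(sc["color"],(784,588))[:,:,::-1])
```

```text
cam [ 0.4752 -0.3136  0.3743] [[ 0.0046 -1.      0.001 ]
 [-0.961  -0.0041  0.2766]
 [-0.2766 -0.0022 -0.961 ]]
[ 0.4783 -0.2695  0.056 ] [ 0.3996 -0.2819  0.056 ] [ 0.4389 -0.2757  0.056 ] 8.891886722481223 0.07967525302334527
w [ 216  109   36   90 1903] [234.0289 152.7283]
w [397 174  36  32 884] [414.8665 189.0724]
s [301 186  27  12 144] [313.8542 189.6042]
sc [274 252  20  11  96] [283.1458 256.8229]
trayTL [ 0.5635 -0.1281  0.017 ]
trayBR [ 0.4023 -0.1102  0.017 ]
bottlecap [ 0.4176 -0.4261  0.1   ]
tri [ 0.4385 -0.2749  0.0516]
nl [0.5678 0.2143 0.032 ]
nr [0.4566 0.2199 0.032 ]
fl [ 0.5527 -0.0062  0.032 ]
fr [ 0.4424 -0.006   0.032 ]
padcorner [0.483  0.2326 0.014 ]
```

View pics/sc1b.png

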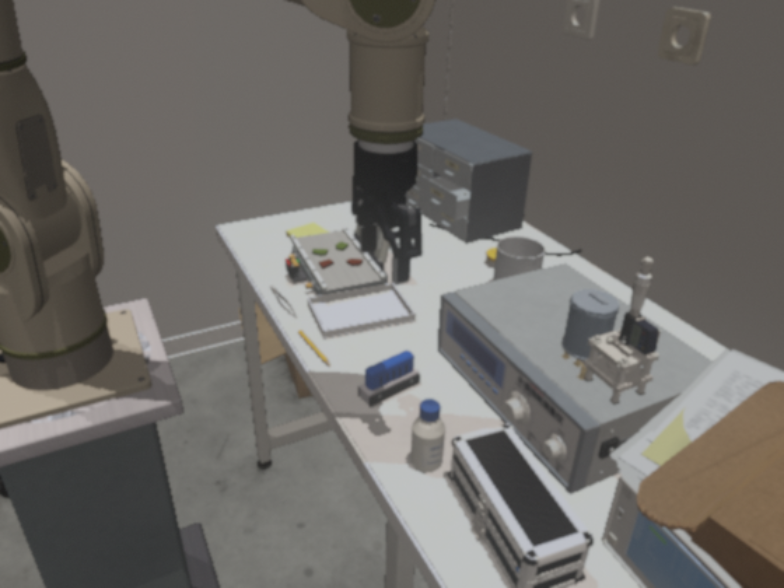

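Scraper: (0.439, -0.275), yaw about 9°, rib top at about 0.052 to 0.056, which agrees with the text. Bringing the gripper over it and down.

Call:
jog_arm --translation '[[0.68,-0.77,0],[0.68,-0.77,0],[0,0,1],[0,0,1],[0,0,1],[0,0,1],[0,0,0.6],[0,0,0]]' --dr '[[0,0,0],[0,0,0],[0,0,-0.75],[0,0,-0.75],[0,0,-0.75],[0,0,0],[0,0,0],[0,0,0]]' --jaw '[1,1,1,1,1,1,1,1]'

```text
clock: 2.85
position: [0.4375, -0.2746, 0.0923]
ee_rot: [0.997, 0.08, -0.002, -0.001]
ft_force: [0.8, 0.5, -0.1]
grip_width: 0.997
grasp_force: 0.0
```

Run:
```python
from workcell import manip, optics
from h import *
np.set_printoptions(precision=4,suppress=True)
o=manip.get_obs();print(o["position"],o["ee_rot"],o["clock"])
w=optics.camera("wrist")
m=cv2.inRange(cv2.cvtColor(w["color"],cv2.COLOR_RGB2HSV),(105,130,50),(125,255,255))
N,L,st,ce=cv2.connectedComponentsWithStats(m)
for i in range(1,N):
    if st[i,4]>300:
        r=cv2.minAreaRect(np.argwhere(L==i)[:,::-1].astype(np.float32)); b=cv2.boxPoints(r)
        print(st[i],r); print(np.array([onz(w,*q,.056) for q in b]), onz(w,*r[0],.056))
cv2.imwrite("pics/w2.png",w["color"][:,:,::-1])
```

```text
[ 0.4375 -0.2746  0.0923] [ 0.9968  0.0801 -0.0015 -0.0012] 2.85
[ 260  159   33  130 3788] ((276.843017578125, 223.50445556640625), (129.40431213378906, 31.301509857177734), 88.36341857910156)
[[ 0.4804 -0.2581  0.056 ]
 [ 0.4838 -0.2758  0.056 ]
 [ 0.4028 -0.2924  0.056 ]
 [ 0.3989 -0.2726  0.056 ]] [ 0.4437 -0.2743  0.056 ]
[536 314  24  32 395] ((552.9314575195312, 327.63079833984375), (26.870222091674805, 25.140743255615234), 27.645973205566406)
[[ 0.396  -0.4569  0.056 ]
 [ 0.4133 -0.4583  0.056 ]
 [ 0.4069 -0.4773  0.056 ]
 [ 0.3893 -0.4763  0.056 ]] [ 0.4015 -0.4672  0.056 ]
```

Call:
jog_arm --translation '[[0.14,0,1],[0,0,1],[0,0,0.55],[0,0,0],[0,0,0],[0,0,0],[0,0,0],[0,0,0],[0,0,0],[0,0,0]]' --dr '[[0,0,-0.33],[0,0,0],[0,0,0],[0,0,0],[0,0,0],[0,0,0],[0,0,0],[0,0,0],[0,0,0],[0,0,0]]' --jaw '[1,1,1,1,0,0,0,0,0,0]' --squeeze 90

```text
clock: 3.9
position: [0.4426, -0.2749, 0.0314]
ee_rot: [0.996, 0.091, 0.0, 0.0]
ft_force: [-3.0, 1.2, 8.6]
grip_width: 0.179
grasp_force: 88.1
```

Call:
jog_arm --translation '[[0,0,0],[0,0,0],[0,0,0]]' --dr '[[0,0,0],[0,0,0],[0,0,0]]' --jaw '[0,0,0]'

```text
clock: 4.2
position: [0.4427, -0.2749, 0.0315]
ee_rot: [0.996, 0.091, 0.0, 0.0]
ft_force: [-3.1, 2.2, 7.8]
grip_width: 0.182
grasp_force: 88.1
```

Call:
jog_arm --translation '[[0,0,-0.5],[0,0,-1],[0,0,-1],[0,0,-1],[0,0,-1],[0,0,-1],[0,0,-1],[0,0,-0.5],[0,0,0]]' --dr '[[0,0,0],[0,0,0],[0,0,0.9],[0,0,0.9],[0,0,0.9],[0,0,0.9],[0,0,0],[0,0,0],[0,0,0]]' --jaw '[0,0,0,0,0,0,0,0,0]'

```text
clock: 5.1
position: [0.4431, -0.2751, 0.2074]
ee_rot: [0.999, -0.034, 0.001, 0.001]
ft_force: [-0.3, 0.0, -1.1]
grip_width: 0.175
grasp_force: 88.3
```

Call:
jog_arm --translation '[[-0.15,-1,0],[-0.15,-1,0],[-0.15,-1,0],[-0.15,-1,0],[-0.15,-1,0],[-0.15,-1,0],[-0.15,-1,0],[-0.15,-1,0],[-0.15,-1,0],[-0.15,-1,0]]' --dr '[[0,0,0],[0,0,0],[0,0,0],[0,0,0],[0,0,0],[0,0,0],[0,0,0],[0,0,0],[0,0,0],[0,0,0]]' --jaw '[0,0,0,0,0,0,0,0,0,0]'

```text
clock: 6.1
position: [0.4212, -0.0218, 0.2042]
ee_rot: [0.999, -0.034, -0.001, -0.0]
ft_force: [0.9, -0.2, -2.0]
grip_width: 0.179
grasp_force: 88.3
```

Call:
jog_arm --translation '[[-0.15,-1,0],[-0.15,-1,0],[-0.15,-1,0],[0,0,0],[0,0,0],[0,0,0]]' --dr '[[0,0,0],[0,0,0],[0,0,0],[0,0,0],[0,0,0],[0,0,0]]' --jaw '[0,0,0,0,0,0]'

```text
clock: 6.7
position: [0.4158, 0.0519, 0.2048]
ee_rot: [0.999, -0.035, -0.001, 0.0]
ft_force: [-0.2, -0.5, -1.4]
grip_width: 0.182
grasp_force: 88.3
```

Run:
```python
from workcell import manip, optics
from h import *
o=manip.get_obs();print(o["position"],o["ee_rot"],o["clock"],o["grip_width"])
w=optics.camera("wrist"); s=optics.camera("scene")
pickle.dump({"wrist":w,"scene":s},open("c3.pkl","wb"))
cv2.imwrite("pics/w3.png",cv2.resize(w["color"],(800,600))[:,:,::-1])
```

```text
[0.41578428 0.05190684 0.20483518] [ 9.99389338e-01 -3.49374489e-02 -5.65519190e-04  7.44629658e-05] 6.7 0.18197345409725837
```

View pics/w3.png

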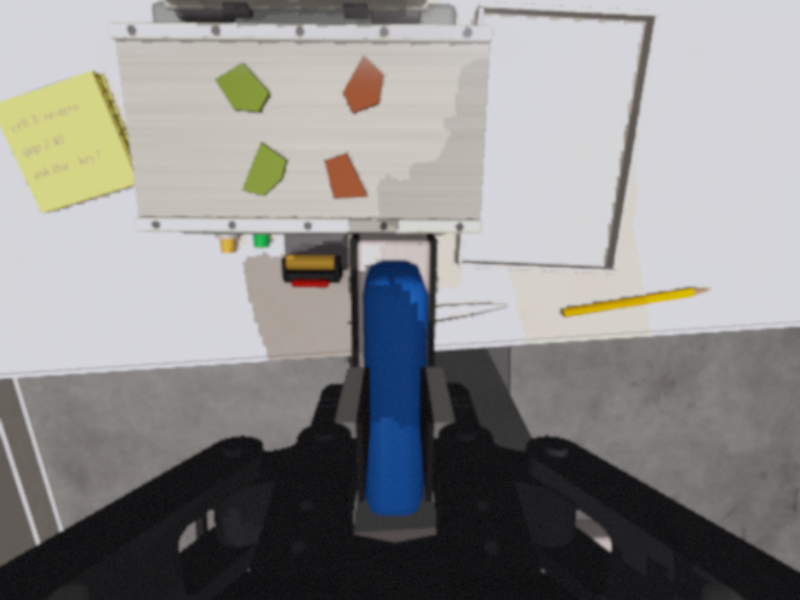

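The wrist view shows the scraper held square to the tool. The channel corners are at (118,40), (490,42), (137,218), (481,220), the four pieces are clearly visible, the tray is at the right and the pad at the left.

Run:
```python
from h import *
from scipy.optimize import least_squares
np.set_printoptions(precision=4,suppress=True)
w=pickle.load(open("c3.pkl","rb"))["wrist"]; k=.7
P=[(.053,.115,.036),(.053,-.115,.036),(-.053,.115,.040),(-.053,-.115,.040)]
U=[(118,40),(490,42),(137,218),(481,220)]
for (x,y,z),u in zip(P,U): print(onz(w,u[0]*k,u[1]*k,z))
def X(p,q):
    c,s=np.cos(p[2]),np.sin(p[2]); return [p[0]+c*q[0]-s*q[1],p[1]+s*q[0]+c*q[1],q[2]]
f=lambda p:np.concatenate([proj(w,X(p,q))-np.array(u)*k for q,u in zip(P,U)])
r=least_squares(f,[.505,.105,-.06]); print(r.x,np.degrees(r.x[2]),r.fun)
p=r.x
side=pickle.load(open("c0.pkl","rb"))["side"]
for q in P: print("side px crop",(proj(side,X(p,q))-[190,150])*3)
R=np.array([[np.cos(p[2]),-np.sin(p[2])],[np.sin(p[2]),np.cos(p[2])]])
for n,u in (("gA",(243,88)),("rA",(364,84)),("gB",(265,169)),("rB",(346,176)),("gleft",(217,77)),("gBleft",(244,192))):
    print(n,R.T@(onz(w,u[0]*k,u[1]*k,.038)[:2]-p[:2]))
for u in ((483,8),(654,16),(611,268),(460,262)):
    print("tray",R.T@(onz(w,u[0]*k,u[1]*k,.017)[:2]-p[:2]))
for u in ((130,180),(100,75),(0,100),(45,210)):
    print("pad",R.T@(onz(w,u[0]*k,u[1]*k,.014)[:2]-p[:2]))
# scraper in hand: shoulder near corners
for u in ((352,237),(436,237)): print("scr", onz(w,u[0]*k,u[1]*k,.2048-.0315+.022))
```

```text
[0.5685 0.2085 0.036 ]
[ 0.5518 -0.0162  0.036 ]
[0.4626 0.2177 0.04  ]
[ 0.4455 -0.0078  0.04  ]
[ 0.507   0.1005 -0.0752] -4.3080790462924075 [-3.035   0.3245  2.2212  0.6775 -1.5795 -0.0811  2.4771 -0.1172]
side px crop [189.195  398.0411]
side px crop [239.8098 235.6299]
side px crop [374.5545 403.7895]
side px crop [380.9259 237.7842]
gA [0.0266 0.0382]
rA [ 0.0293 -0.0364]
gB [-0.0216  0.0279]
rB [-0.0256 -0.0242]
gleft [0.0327 0.0537]
gBleft [-0.0361  0.0425]
tray [ 0.0768 -0.1108]
tray [ 0.073  -0.2193]
tray [-0.0896 -0.2127]
tray [-0.0858 -0.1032]
pad [-0.0298  0.1281]
pad [0.0371 0.1383]
pad [0.0214 0.2072]
pad [-0.0507  0.1909]
scr [0.4618 0.0634 0.1953]
scr [0.4598 0.0339 0.1953]
```

The plate is at (0.507, 0.1005), yaw -4.3°, and the channel width checks out. Moving the scraper over the pad end of the channel.

Call:
jog_arm --translation '[[0.595,-0.955,0],[0.595,-0.955,0],[0.595,-0.955,0],[0.595,-0.955,0],[0.595,-0.955,0],[0.595,-0.955,0],[0,0,1],[0,0,1],[0,0,1],[0,0,1]]' --dr '[[0,0,0.075],[0,0,0],[0,0,0],[0,0,0],[0,0,0],[0,0,0],[0,0,0],[0,0,0],[0,0,0],[0,0,0]]' --jaw '[0,0,0,0,0,0,0,0,0,0]'

```text
clock: 7.8
position: [0.5158, 0.1882, 0.1041]
ee_rot: [0.999, -0.038, -0.0, 0.0]
ft_force: [0.4, -0.8, -1.4]
grip_width: 0.178
grasp_force: 88.5
```

Call:
jog_arm --translation '[[0,0,0.8],[0,0,0],[0,0,0],[0,0,0]]' --dr '[[0,0,0],[0,0,0],[0,0,0],[0,0,0]]' --jaw '[0,0,0,0]'

```text
clock: 8.2
position: [0.5164, 0.1892, 0.0868]
ee_rot: [0.999, -0.037, 0.001, -0.0]
ft_force: [-0.2, -0.0, -0.8]
grip_width: 0.179
grasp_force: 88.5
```

Run:
```python
from workcell import manip, optics
from h import *
o=manip.get_obs();print(o["position"],o["ee_rot"],o["clock"],o["ft_force"])
w=optics.camera("wrist"); s=optics.camera("side")
pickle.dump({"wrist":w,"side":s},open("c4.pkl","wb"))
a=cv2.resize(w["color"][0:300,130:430],(400,400),interpolation=cv2.INTER_CUBIC);b=cv2.resize(s["color"][200:330,220:350],(400,400),interpolation=cv2.INTER_CUBIC)
cv2.imwrite("pics/w4.png",np.hstack([a,b])[:,:,::-1])
```

```text
[0.51642333 0.18922408 0.08679053] [ 9.99304228e-01 -3.72868047e-02  8.33551221e-04 -2.43196664e-04] 8.2 [-0.19775622 -0.02162324 -0.76492455]
```

View pics/w4.png

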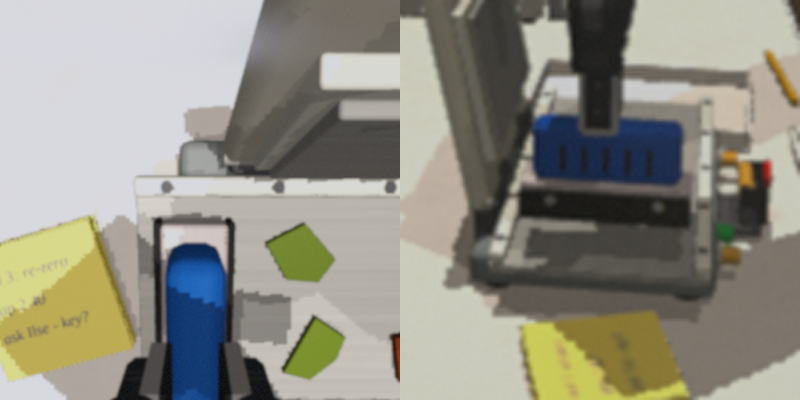

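The scraper sits between the rails and clear of the green pieces. Its front shoulder is at crop row 220, and the hinge-side rail's inner edge is at row 197.

Run:
```python
from h import *
np.set_printoptions(precision=4,suppress=True)
d=pickle.load(open("c4.pkl","rb"));w=d["wrist"];s=d["side"]
t=np.radians(-4.3);R=np.array([[np.cos(t),-np.sin(t)],[np.sin(t),np.cos(t)]]);p=[.507,.1005]
C=lambda X:R.T@(X[:2]-p)
W=lambda u:(130+u[0]*.75,u[1]*.75)
for u in ((156,219),(234,219)): print("scr front",C(onz(w,*W(u),.0773)))
for u in ((137,196),(380,197)): print("rail",C(onz(w,*W(u),.036)))
S=lambda u:(220+u[0]*130/400,200+u[1]*130/400)
for u in ((520,213),(690,225)): print("side sole",C(onz(s,*S((u[0]-400,u[1])),.0553)))
for u in ((522,190),(690,193)): print("side should.",C(onz(s,*S((u[0]-400,u[1])),.0773)))
for u in ((502,255),(703,268)): print("side rails",C(onz(s,*S((u[0]-400,u[1])),.036)))
print(C(np.array([.5164,.1892])))
```

```text
scr front [0.0487 0.1036]
scr front [0.0487 0.0742]
rail [0.0536 0.1155]
rail [0.0532 0.0038]
side sole [0.0445 0.1016]
side sole [-0.0512  0.1035]
side should. [0.0411 0.1147]
side should. [-0.0504  0.1071]
side rails [0.0527 0.1156]
side rails [-0.0593  0.1157]
[0.0027 0.0892]
```

Centred to within 1 mm. Lowering to light contact.

Call:
jog_arm --translation '[[0,0,0.4],[0,0,0.4],[0,0,0],[0,0,0]]' --dr '[[0,0,0],[0,0,0],[0,0,0],[0,0,0]]' --jaw '[0,0,0,0]'

```text
clock: 8.7
position: [0.5152, 0.189, 0.065]
ee_rot: [0.999, -0.037, -0.001, 0.0]
ft_force: [-0.0, 0.6, -1.5]
grip_width: 0.182
grasp_force: 88.5
```

Call:
jog_arm --translation '[[0,0,0.1],[0,0,0],[0,0,0]]' --dr '[[0,0,0],[0,0,0],[0,0,0]]' --jaw '[0,0,0]'

```text
clock: 9.0
position: [0.5158, 0.1895, 0.0635]
ee_rot: [0.999, -0.037, 0.0, -0.0]
ft_force: [-0.7, 1.6, 4.3]
grip_width: 0.183
grasp_force: 89.5
```

Call:
jog_arm --translation '[[0,0.3,0],[0,0.3,0],[0,0.3,0],[0,0.3,0],[0,0.3,0],[0,0.3,0],[0,0.3,0],[0,0.3,0],[0,0.3,0],[0,0.3,0]]' --dr '[[0,0,0],[0,0,0],[0,0,0],[0,0,0],[0,0,0],[0,0,0],[0,0,0],[0,0,0],[0,0,0],[0,0,0]]' --jaw '[0,0,0,0,0,0,0,0,0,0]'

```text
clock: 10.0
position: [0.5106, 0.1143, 0.0637]
ee_rot: [0.999, -0.037, 0.001, -0.001]
ft_force: [1.0, 4.9, 6.0]
grip_width: 0.182
grasp_force: 89.8
```

Call:
jog_arm --translation '[[0,0.3,0],[0,0.3,0],[0,0.3,0],[0,0.3,0],[0,0.3,0],[0,0.3,0],[0,0.3,0],[0,0.3,0],[0,0.3,0],[0,0.3,0]]' --dr '[[0,0,0],[0,0,0],[0,0,0],[0,0,0],[0,0,0],[0,0,0],[0,0,0],[0,0,0],[0,0,0],[0,0,0]]' --jaw '[0,0,0,0,0,0,0,0,0,0]'

```text
clock: 11.0
position: [0.505, 0.0396, 0.0637]
ee_rot: [0.999, -0.037, 0.001, -0.001]
ft_force: [1.2, 4.4, 5.8]
grip_width: 0.178
grasp_force: 89.8
```

Call:
jog_arm --translation '[[0,0.3,0],[0,0.3,0],[0,0.3,0],[0,0.3,0],[0,0.3,0],[0,0.3,0],[0,0.3,0],[0,0.2,0],[0,0,0],[0,0,0]]' --dr '[[0,0,0],[0,0,0],[0,0,0],[0,0,0],[0,0,0],[0,0,0],[0,0,0],[0,0,0],[0,0,0],[0,0,0]]' --jaw '[0,0,0,0,0,0,0,0,0,0]'

```text
clock: 12.0
position: [0.5, -0.0187, 0.0631]
ee_rot: [0.999, -0.037, -0.0, 0.001]
ft_force: [-2.1, -2.3, 4.4]
grip_width: 0.186
grasp_force: 89.6
```

Run:
```python
from workcell import manip, optics
from h import *
np.set_printoptions(precision=4,suppress=True)
o=manip.get_obs();print(o["position"],o["ee_rot"],o["clock"],o["ft_force"])
w=optics.camera("wrist"); s=optics.camera("side"); sc=optics.camera("scene")
pickle.dump({"wrist":w,"side":s,"scene":sc},open("c5.pkl","wb"))
t=np.radians(-4.3);R=np.array([[np.cos(t),-np.sin(t)],[np.sin(t),np.cos(t)]]);p=[.507,.1005]
print(R.T@(o["position"][:2]-p))
for n,c in(("w",w),("s",s),("sc",sc)):
  h=cv2.cvtColor(c["color"],cv2.COLOR_RGB2HSV)
  for nm,lo,hi in (("green",(35,90,40),(50,255,255)),("red",(3,100,50),(14,255,200))):
    N,L,st,ce=cv2.connectedComponentsWithStats(cv2.inRange(h,lo,hi))
    for i in range(1,N):
      if st[i,4]>(60 if n=="w" else 12): print(n,nm,st[i],ce[i],R.T@(onz(c,*ce[i],.008)[:2]-p))
a=cv2.resize(w["color"],(480,360));b=cv2.resize(s["color"][190:310,220:340],(320,360-40))
b=np.vstack([b,np.zeros((40,320,3),np.uint8)])
cv2.imwrite("pics/w5.png",np.hstack([a,b])[:,:,::-1])
```

```text
[ 0.5    -0.0187  0.0631] [ 0.9993 -0.0374 -0.0002  0.0006] 12.0 [-2.0899 -2.2641  4.3884]
[ 0.0019 -0.1193]
w green [305 183  16  38 459] [312.1046 200.0501] [ 0.0182 -0.1432]
w red [ 300  146   45   39 1163] [323.5082 164.8048] [ 0.0412 -0.1497]
s red [255 100  16   8  30] [262.1667 102.9667] [ 0.477  -2.8952]
s red [229 115  21   8  54] [237.6852 118.6296] [ 0.5026 -1.9369]
s red [256 116  13   6  28] [261.6429 118.5357] [ 0.3447 -1.9647]
s red [268 117   8   5  13] [271.7692 119.3846] [ 0.2727 -1.937 ]
s red [221 133  18   6  59] [229.9831 135.3051] [ 0.423  -1.3481]
s red [263 132  13   8  59] [269.3898 135.1695] [ 0.2171 -1.3808]
s red [107 337  23  27  78] [116.5    348.7821] [0.2258 0.2675]
s red [132 340  10   6  16] [136.875 341.875] [0.2033 0.2502]
s red [135 347   7  11  17] [138.8235 352.8235] [0.1906 0.2717]
s red [102 348   5  10  13] [103.6923 352.3846] [0.2402 0.2766]
s red [141 353   6  16  23] [144.5652 360.0435] [0.1766 0.2844]
s red [121 369  19   8  20] [130.45 373.6 ] [0.1846 0.3103]
sc red [533 393  27  27 312] [547.0385 408.2115] [ 0.2288 -0.8304]
```

View pics/w5.png

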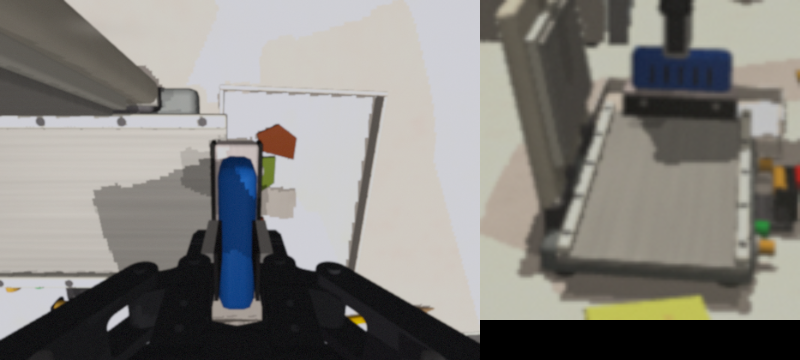

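The plate is clear, and two pieces are visible in the tray. The other two are hidden under the gripper, so I'll check for them after lifting away. Setting the scraper back on the bench.

Call:
jog_arm --translation '[[0,0,-1],[0,0,-1],[0,0,-1],[0,0,-0.5],[-0.138,0.945,0],[-0.138,0.945,0],[-0.138,0.945,0],[-0.138,0.945,0],[-0.138,0.945,0],[-0.138,0.945,0]]' --dr '[[0,0,0],[0,0,0],[0,0,0],[0,0,0],[0,0,0],[0,0,0],[0,0,0],[0,0,0],[0,0,0],[0,0,0]]' --jaw '[0,0,0,0,0,0,0,0,0,0]'

```text
clock: 13.15
position: [0.4685, -0.1581, 0.1497]
ee_rot: [0.999, -0.037, -0.0, -0.0]
ft_force: [1.1, -1.1, -0.8]
grip_width: 0.181
grasp_force: 88.5
```

Call:
jog_arm --translation '[[-0.138,0.945,0],[-0.138,0.945,0],[-0.138,0.945,0],[-0.138,0.945,0],[-0.138,0.945,0],[0,0,1],[0,0,1],[0,0,1],[0,0,0],[0,0,0]]' --dr '[[0,0,0],[0,0,0],[0,0,0],[0,0,0],[0,0,0],[0,0,0],[0,0,0],[0,0,0],[0,0,0],[0,0,0]]' --jaw '[0,0,0,0,0,0,0,0,0,0]'

```text
clock: 14.15
position: [0.443, -0.2737, 0.0754]
ee_rot: [0.999, -0.037, -0.0, -0.0]
ft_force: [0.7, 1.1, -1.4]
grip_width: 0.179
grasp_force: 88.6
```

Run:
```python
from workcell import manip, optics
from h import *
np.set_printoptions(precision=4,suppress=True)
o=manip.get_obs();print(o["position"],o["ee_rot"],o["clock"],o["ft_force"])
s=optics.camera("side"); sc=optics.camera("scene")
pickle.dump({"side":s,"scene":sc},open("c6.pkl","wb"))
b=cv2.resize(s["color"][170:300,200:370],(510,390),interpolation=cv2.INTER_CUBIC);a=cv2.resize(sc["color"][150:280,190:285],(285,390),interpolation=cv2.INTER_CUBIC)
cv2.imwrite("pics/w6.png",np.hstack([b,a])[:,:,::-1])
```

```text
[ 0.443  -0.2737  0.0754] [ 0.9993 -0.0368 -0.0004 -0.0005] 14.15 [ 0.6652  1.1156 -1.3703]
```

View pics/w6.png

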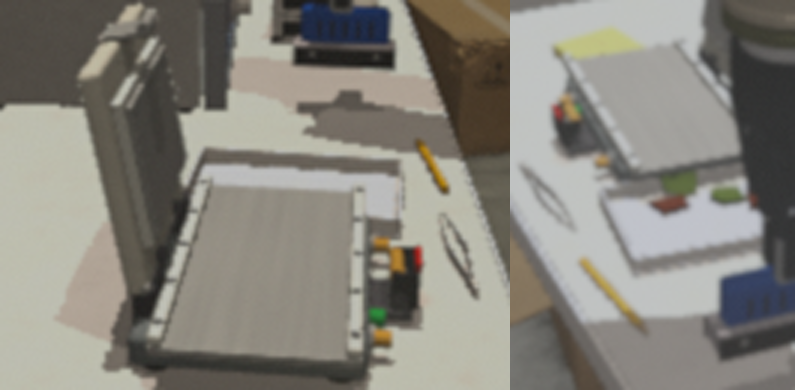

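The plate is empty and all four pieces are in the tray region: in the right half, green at (678,183) leaning by the near wall, brown (670,204), green (727,195), brown (755,200). Now setting the scraper down and releasing it.

Call:
jog_arm --translation '[[0,0,0.8],[0,0,0.6],[0,0,0.25],[0,0,0.1],[0,0,0],[0,0,0]]' --dr '[[0,0,0],[0,0,0],[0,0,0],[0,0,0],[0,0,0],[0,0,0]]' --jaw '[0,0,0,0,0,0]'

```text
clock: 14.85
position: [0.4435, -0.2744, 0.0324]
ee_rot: [0.999, -0.037, 0.0, 0.0]
ft_force: [0.4, -0.0, -1.4]
grip_width: 0.177
grasp_force: 88.5
```

Call:
jog_arm --translation '[[0,0,0.04],[0,0,0],[0,0,0],[0,0,0],[0,0,0],[0,0,0],[0,0,0],[0,0,-0.4],[0,0,-1],[0,0,-1]]' --dr '[[0,0,0],[0,0,0],[0,0,0],[0,0,0],[0,0,0],[0,0,0],[0,0,0],[0,0,0],[0,0,0],[0,0,0]]' --jaw '[0,0,0.5,0.8,1,1,1,1,1,1]'

```text
clock: 15.85
position: [0.443, -0.2739, 0.0919]
ee_rot: [0.999, -0.037, -0.0, -0.0]
ft_force: [0.3, -0.2, -0.5]
grip_width: 0.996
grasp_force: 0.0
```

Call:
jog_arm --translation '[[0,0,-1],[0,0,-1],[0,0,-1],[0,0,-1],[0,0,-1],[0,0,-1],[0,0,0],[0,0,0]]' --dr '[[0,0,0],[0,0,0],[0,0,0],[0,0,0],[0,0,0],[0,0,0],[0,0,0],[0,0,0]]' --jaw '[1,1,1,1,0,0,0,0]'

```text
clock: 16.65
position: [0.4432, -0.2742, 0.2415]
ee_rot: [0.999, -0.037, 0.001, 0.0]
ft_force: [0.1, 0.2, -1.0]
grip_width: 0.333
grasp_force: 0.0
```

The scraper is released. Next is the cover: I'll bring the shut fingers over and behind it.

Call:
jog_arm --translation '[[0,-0.945,0],[0,-0.945,0],[0,-0.945,0],[0,-0.945,0],[0,-0.945,0],[0,-0.945,0],[0,-0.945,0],[0,-0.945,0]]' --dr '[[0,0,0],[0,0,0],[0,0,0],[0,0,0],[0,0,0],[0,0,0],[0,0,0],[0,0,0]]' --jaw '[0,0,0,0,0,0,0,0]'

```text
clock: 17.45
position: [0.4565, -0.0846, 0.2399]
ee_rot: [0.999, -0.037, -0.001, -0.0]
ft_force: [0.3, -0.5, 0.5]
grip_width: 0.0
grasp_force: 0.0
```

Call:
jog_arm --translation '[[0.975,-0.945,0],[0.975,-0.945,0],[0.975,-0.945,0],[0.975,-0.945,0],[0.975,-0.945,0],[0.975,-0.945,0],[0.975,-0.945,0],[0.975,-0.945,0],[0,0,0],[0,0,0]]' --dr '[[0,0,0],[0,0,0],[0,0,0],[0,0,0],[0,0,0],[0,0,0],[0,0,0],[0,0,0],[0,0,0],[0,0,0]]' --jaw '[0,0,0,0,0,0,0,0,0,0]'

```text
clock: 18.45
position: [0.6651, 0.089, 0.2393]
ee_rot: [0.999, -0.036, -0.001, -0.0]
ft_force: [-0.1, 0.2, -0.1]
grip_width: -0.003
grasp_force: 0.0
```

```bash
cat > pos.py <<'E'
from workcell import manip
import numpy as np
np.set_printoptions(precision=4,suppress=True)
o=manip.get_obs();t=np.radians(-4.3);R=np.array([[np.cos(t),-np.sin(t)],[np.sin(t),np.cos(t)]])
print("cell",R.T@(o["position"][:2]-[.507,.1005]),o["position"][2],"F",R.T@o["ft_force"][:2],o["ft_force"][2],o["grip_width"],o["clock"])
E
cat > circ.py <<'E'
import numpy as np
def tcp(th,r=.126,d=.015): return np.array([.070-r*np.cos(th)+d*np.sin(th)+.011,.046+r*np.sin(th)+d*np.cos(th)])
E
python3 pos.py
python3 - <<'E'
from circ import *
import numpy as np
ths=np.arange(1.5,.04,-.1); P=np.array([tcp(t) for t in ths]); D=np.diff(P,axis=0)/.025
for i,t in enumerate(ths): print(round(t,2),P[i].round(4),(D[i]*[1,-1]).round(2) if i<len(D) else "")
E
```

```text
cell [0.1585 0.0004] 0.23926202582485287 F [-0.1211  0.2401] -0.12200153706422687 -0.0030088895688662964 18.45
1.5 [0.087  0.1727] [-0.51  0.  ]
1.4 [0.0744 0.1727] [-0.5   0.05]
1.3 [0.0617 0.1714] [-0.5  0.1]
1.2 [0.0493 0.1689] [-0.48  0.15]
1.1 [0.0372 0.1651] [-0.47  0.2 ]
1.0 [0.0255 0.1601] [-0.44  0.24]
0.9 [0.0144 0.154 ] [-0.42  0.29]
0.8 [0.004  0.1468] [-0.39  0.33]
0.7 [-0.0057  0.1386] [-0.35  0.36]
0.6 [-0.0145  0.1295] [-0.31  0.4 ]
0.5 [-0.0224  0.1196] [-0.27  0.43]
0.4 [-0.0292  0.1089] [-0.23  0.45]
0.3 [-0.0349  0.0976] [-0.18  0.47]
0.2 [-0.0395  0.0857] [-0.13  0.49]
0.1 [-0.0429  0.0735]
```

Call:
jog_arm --translation '[[0,0,1],[0,0,1],[0,0,0.9],[0,0,0],[-0.4,0,0],[-0.4,0,0],[-0.4,0,0],[-0.4,0,0]]' --dr '[[0,0,0],[0,0,0],[0,0,0],[0,0,0],[0,0,0],[0,0,0],[0,0,0],[0,0,0]]' --jaw '[0,0,0,0,0,0,0,0]'

```text
clock: 19.25
position: [0.6249, 0.0915, 0.1694]
ee_rot: [0.999, -0.037, 0.001, 0.0]
ft_force: [-1.1, 1.2, 0.5]
grip_width: -0.0
grasp_force: 0.0
```

Call:
jog_arm --translation '[[-0.4,0,0],[-0.4,0,0],[-0.4,0,0],[0,0,0]]' --dr '[[0,0,0],[0,0,0],[0,0,0],[0,0,0]]' --jaw '[0,0,0,0]'

```text
clock: 19.65
position: [0.5949, 0.0937, 0.1688]
ee_rot: [0.999, -0.037, 0.0, 0.0]
ft_force: [-0.3, 0.0, -0.8]
grip_width: -0.002
grasp_force: 0.0
```

```bash
python3 pos.py
```

```text
cell [ 0.0882 -0.0002] 0.16877699239481952 F [-0.314  -0.0008] -0.8374165806357248 -0.001920702285036489 19.65
```

Run:
```python
from h import *
np.set_printoptions(precision=1,suppress=True)
s=pickle.load(open("c0.pkl","rb"))["side"]
t=np.radians(-4.3);c,S=np.cos(t),np.sin(t)
def W(X,Y,Z): return [.507+c*X-S*Y,.1005+S*X+c*Y,Z]
for th in (1.2,1.3,1.4,1.5,1.6,1.7,1.85):
    u=np.array([-np.cos(th),np.sin(th)]);n=np.array([np.sin(th),np.cos(th)])
    q=np.array([.07,.046])+.144*u+.012*n; b=np.array([.07,.046])+.144*u
    print(th,[ (proj(s,W(p[0],y,p[1]))-[190,150])*3 for p,y in ((q,.075),(b,.075),(q,-.075))])
```

```text
1.2 [array([239.1, 132.8]), array([258.9, 141. ]), array([267.2,  61. ])]
1.3 [array([214.3, 126.1]), array([234.8, 132.3]), array([246.6,  55.4])]
1.4 [array([189.1, 121.7]), array([209.9, 126. ]), array([225.7,  51.9])]
1.5 [array([163.7, 119.8]), array([184.7, 122.1]), array([204.7,  50.4])]
1.6 [array([138.6, 120.3]), array([159.5, 120.5]), array([183.8,  51. ])]
1.7 [array([113.9, 123.2]), array([134.5, 121.4]), array([163.3,  53.6])]
1.85 [array([ 78.6, 131.9]), array([ 98.2, 127.2]), array([133.8,  61.2])]
```

Run:
```python
from h import *
from workcell import optics
a=pickle.load(open("c6.pkl","rb"))["side"]["color"].astype(int); s=optics.camera("side"); b=s["color"].astype(int)
# cover near edge, rows of crop y 130..200 => first col where bright beige begins
for r in (200,205,210,215,220,230):
    ga=a[r,215:262].mean(1).astype(int); gb=b[r,215:262].mean(1).astype(int)
    print(r,"before",ga[::2].tolist()); print(r,"now   ",gb[::2].tolist())
```

```text
200 before [75, 76, 74, 74, 75, 75, 78, 86, 88, 86, 80, 80, 131, 181, 106, 126, 77, 56, 57, 63, 63, 67, 83, 77]
200 now    [76, 76, 75, 76, 76, 77, 76, 77, 84, 88, 89, 81, 71, 78, 111, 95, 75, 68, 55, 56, 56, 57, 87, 78]
205 before [170, 170, 158, 110, 116, 106, 102, 82, 85, 87, 83, 103, 113, 90, 120, 63, 62, 61, 57, 61, 63, 64, 69, 71]
205 now    [175, 174, 161, 114, 118, 108, 113, 115, 87, 86, 90, 86, 80, 98, 85, 76, 62, 55, 57, 56, 57, 57, 74, 81]
210 before [183, 183, 182, 183, 184, 183, 185, 113, 82, 85, 87, 82, 89, 91, 66, 63, 62, 60, 56, 58, 64, 63, 96, 181]
210 now    [189, 187, 186, 188, 188, 187, 189, 190, 166, 82, 87, 89, 77, 92, 91, 71, 59, 57, 55, 57, 56, 59, 59, 141]
215 before [185, 185, 184, 184, 183, 184, 185, 173, 89, 86, 87, 84, 81, 93, 77, 67, 60, 63, 60, 57, 62, 64, 64, 154]
215 now    [188, 189, 189, 188, 187, 189, 189, 189, 181, 99, 87, 89, 87, 78, 93, 79, 66, 53, 56, 57, 58, 57, 56, 96]
220 before [184, 184, 183, 184, 183, 184, 183, 184, 127, 82, 87, 88, 81, 88, 89, 67, 62, 62, 63, 57, 63, 63, 63, 97]
220 now    [188, 188, 188, 187, 187, 187, 188, 188, 188, 147, 83, 89, 88, 75, 89, 88, 67, 56, 56, 56, 57, 58, 56, 65]
230 before [184, 184, 184, 183, 182, 183, 183, 183, 184, 144, 82, 88, 88, 81, 88, 91, 70, 64, 62, 63, 63, 63, 85, 177]
230 now    [188, 188, 189, 188, 187, 184, 185, 175, 181, 169, 124, 85, 90, 88, 76, 90, 91, 68, 59, 57, 56, 57, 67, 160]
```

The cover is swinging, from about 1.7 to 1.55 rad. Following the arc.

Call:
jog_arm --translation '[[-0.51,0,0],[-0.5,0,0],[-0.5,0.0,0.03],[-0.48,0,0.1],[-0.47,0,0.17],[-0.44,0,0.24],[0,0,0]]' --dr '[[0,0,0],[0,0,0],[0,0,0],[0,0,0],[0,0,0],[0,0,0],[0,0,0]]' --jaw '[0,0,0,0,0,0,0]'

```text
clock: 20.4
position: [0.5242, 0.0991, 0.1595]
ee_rot: [0.999, -0.037, 0.002, 0.001]
ft_force: [-17.9, -4.7, 43.9]
grip_width: 0.002
grasp_force: 23.8
```

```bash
python3 pos.py
python3 - <<'E'
from h import *
from workcell import optics
s=optics.camera("side"); cv2.imwrite("pics/s7.png",s["color"][:,:,::-1])
E
```

```text
cell [ 0.0173 -0.0001] 0.15952856869411244 F [-17.449   -6.0577] 43.937362811448466 0.002075981345544224 20.4
```

A jam reading of 44 N along the cover. I'll ease off before anything else.

Call:
jog_arm --translation '[[0,0,-0.3],[0,0,-0.2],[0,0,0]]' --dr '[[0,0,0],[0,0,0],[0,0,0]]' --jaw '[0,0,0]'

```text
clock: 20.75
position: [0.5238, 0.099, 0.1676]
ee_rot: [0.999, -0.037, 0.0, -0.0]
ft_force: [-0.1, 0.2, 0.2]
grip_width: -0.001
grasp_force: 0.0
```

```bash
python3 pos.py
python3 - <<'E'
from h import *
from workcell import optics
s=optics.camera("side"); g=s["color"].mean(2)
pickle.dump(s,open("s8.pkl","wb"))
t=np.radians(-4.3);c,S=np.cos(t),np.sin(t)
def W(X,Y,Z): return [.507+c*X-S*Y,.1005+S*X+c*Y,Z]
for th in (.7,.8,.9,1.0,1.1,1.2,1.3,1.4,1.5):
    u=np.array([-np.cos(th),np.sin(th)]);n=np.array([np.sin(th),np.cos(th)])
    f=lambda r,d,y:proj(s,W(*(lambda p:(p[0],y,p[1]))(np.array([.07,.046])+r*u+d*n))).round().astype(int).tolist()
    print(th,f(.144,.012,.075),f(.144,0,.075),f(.144,.012,-.075),"mid",f(.072,.012,.075))
print("tcp",proj(s,W(.0173,0,.172)))
ch=" .:-=+*#%@"
for r in range(160,264,2): print(r,"".join(ch[min(9,int(v/20))] for v in g[r,222:330]))
E
```

```text
cell [ 0.0169 -0.0002] 0.1676281472272641 F [-0.109   0.1842] 0.17690272200107476 -0.000673388027837822 20.75
0.7 [306, 216] [310, 221] [309, 189] mid [273, 239]
0.8 [299, 211] [304, 215] [304, 184] mid [270, 237]
0.9 [293, 205] [298, 210] [298, 180] mid [267, 234]
1.0 [285, 201] [291, 205] [292, 176] mid [263, 233]
1.1 [278, 197] [284, 201] [286, 173] mid [259, 231]
1.2 [270, 194] [276, 197] [279, 170] mid [255, 230]
1.3 [261, 192] [268, 194] [272, 168] mid [251, 229]
1.4 [253, 191] [260, 192] [265, 167] mid [247, 229]
1.5 [245, 190] [252, 191] [258, 167] mid [243, 229]
tcp [281.02920418 187.8376099 ]
160 **********************************************+=++++++=:........::+%@@@%#+-..............-*%%*-::::::=#@@@@%
162 **********************************************++++++++=-:.......:-+%@%%#*++=======-------+%%%+:::::::=#@@@@@
164 *********************************************+=+++++++=-....:...:-+%#--=*######%%%%%%%%%%#+==-::::::-*%@@@@@
166 *********************************************+=+++++++=-.......::-+%#=-=++++++*++++**+++++-:-**+===++*#@@@@@
168 +++++++++++++++++++++++++++++*****
[... 4685 characters left out ...]
#######**+++++++**++**
252 @@@@@@@%%%%%%%%%%%%%%%%%*+=====--===-===----------------=================+*#######*****+========+++====--==+
254 @@@@@@@%%%%%%%%%%%%%%%%#+======-:----===---------==========================+=====================-=---+***+=
256 @@@@@@@%%%%%%%%%%%%%%%#+======-:..:-====-------================================================++++=-+#%%%%*
258 @@@@@@@@@%%%%%%%%%%%%#*======-:..::-===--------================================================++++=--==+++=
260 @@@@@@@@@@@@@@@@@@@@%*+=====--:.::-===--------===============================================-=++++==*#%%%%*
262 @@@@@@@@@@@@@@@@@@@@#+======-:..:-------------===============================================-=++++=-=*####+
```

Run:
```python
from h import *
from workcell import optics
w=optics.camera("wrist"); pickle.dump(w,open("w8.pkl","wb"))
g=cv2.imread("pics/s7.png").mean(2)
ch=" .:-=+*#%@"
for r in range(176,242,3): print(r,"".join(ch[min(9,int(v/20))] for v in g[r,240:310]))
g=cv2.resize(w["color"].mean(2).astype(np.float32),(140,70),interpolation=cv2.INTER_AREA)
for r in range(0,70): print(r*6,"".join(ch[min(9,int(v/22))] for v in g[r]))
t=np.radians(-4.3);c,S=np.cos(t),np.sin(t)
def W(X,Y,Z): return [.507+c*X-S*Y,.1005+S*X+c*Y,Z]
for th in (.9,1.0,1.1,1.2,1.3):
    u=np.array([-np.cos(th),np.sin(th)]);n=np.array([np.sin(th),np.cos(th)])
    f=lambda r,d,y:proj(w,W(*(lambda p:(p[0],y,p[1]))(np.array([.07,.046])+r*u+d*n))).round().astype(int).tolist()
    print(th,f(.144,.012,.075),f(.144,.012,-.075),f(.05,.012,.075))
print("tcp",proj(w,W(.017,0,.1676)))
```

```text
176 -------------------------===--------=-:......:--+%#====-==============
179 -------------------------===------+*=-:......:-=*#*+==:...............
182 -------------------------===---::-----::::::::-=++=::::--------:::::::
185 -------------------------===---::---------------===*%%%%%%%%*+++++++++
188 -------------------------==+-::-====--------=----=*%@@@@@@%#=-------=-
191 -------------------------===-:-=====--====*%%%#++*%@@@@@@@%#-:::::::::
194 -----------------------==--:+#%*+++====--=#@@@@@@@@@@@@@@@%*-:::::::::
197 ---------------------------+%%@%%*====--=#@@@@@@@@@@@@@@@%#*-:::::::::
200 ------------------===-----====++++====-=#@@@@@@@@@@@@@@@%+----===--===
203 ---------------------============-===-=#@@@@@@@@@@@@@@@@%=....::......
206 %%%%%%%%%%%%%%%%%%#=::-========--==+==#@@@@@@@@@@@@@@@@@%*++==========
209 @@@@@@@@@@@@@@@@@@@@@@#+======--=++==*%@@@@@@@@@@@@@@@@@@@@@@@@@@@@@@@
212 @@@@@@@@@@@@@@@@@@%#%#+======-====-=*%@@@@@@@@@@@@@@@@@@@@@@@@@@@@@@@@
215 @@@@@@@@@@@@@@@@%#**+=======-====-=*%@@@@@@@@@@@@@@@@@@@@@@@@@@@@@@@@@
218 @@@@@@@@@@@@@@@%*+=========-====-=#@@@@@@@@@@@
[... 10197 characters left out ...]
          ..  ......... ..                   .:-
402                ......................                                                                   .  . . ..  .  ......                
408             ......... ..... .........                                                                  .. ..   .... .......:...             
414           ...::::::...................                                                                ... . . .........::::::....           
0.9 [135, 302] [415, 302] [167, 172]
1.0 [126, 288] [423, 288] [165, 165]
1.1 [118, 269] [432, 270] [164, 158]
1.2 [110, 246] [440, 247] [163, 151]
1.3 [102, 219] [448, 219] [162, 143]
tcp [274.93521906 256.40169426]
```

Run:
```python
from h import *
d=pickle.load(open("c3.pkl","rb"))["wrist"]; tcp=np.array([.4158,.0519,.2048]); t=np.radians(-4); ex=np.array([np.cos(t),np.sin(t),0]); ey=np.array([-np.sin(t),np.cos(t),0])
for dz in (0,.01,.02,.03,.04,.05,.06):
    print(dz,[ (proj(d,tcp+ex*a+ey*b+[0,0,dz])/.7).round().astype(int).tolist() for a in (.011,-.011) for b in (.01,-.01)])
w=pickle.load(open("w8.pkl","rb")); tcp=np.array([.5238,.0990,.1676]); 
for dz in (0,.01,.02,.03,.04): print(dz,[proj(w,tcp+ex*a+[0,0,dz]).round().astype(int).tolist() for a in (.011,0,-.011)])
ch=" .:-=+*#%@"; g=w["color"].mean(2)
for r in range(244,330,3): print(r,"".join(ch[min(9,int(v/16))] for v in g[r,220:340]))
```

```text
0 [[365, 338], [422, 338], [366, 395], [421, 394]]
0.01 [[364, 348], [424, 348], [365, 408], [423, 407]]
0.02 [[362, 359], [426, 359], [363, 422], [424, 422]]
0.03 [[360, 372], [428, 372], [361, 438], [426, 438]]
0.04 [[357, 387], [430, 387], [359, 457], [429, 457]]
0.05 [[355, 404], [433, 404], [356, 478], [431, 478]]
0.06 [[351, 424], [436, 424], [354, 503], [434, 503]]
0 [[275, 236], [275, 257], [275, 276]]
0.01 [[275, 243], [275, 265], [275, 285]]
0.02 [[275, 251], [275, 274], [275, 296]]
0.03 [[275, 261], [275, 284], [275, 307]]
0.04 [[275, 271], [275, 296], [275, 320]]
244 ##################*+++++++++++++++++++++++++++++++++++++++++++++++++++++++++++++++++*######@@@@@@@@@@@@@@@@@@@@@@@@@@@@@
247 ##################*+++++++++++++++++++++++++++++++++++++++++++++++++++++++++++++++++**########%@@@@@@@@@@@@@@@@@@@@@@@@@
250 ******************+++++++++++++++++++++++++++++++++++++++++++++++++++++++++++++++++++***********########***#%@@@@@@@@@@@
253 ##################**+++++++++++++++++++++++++++++++++++++++++++++++++++++++++++++++#@@@@@@@@@@@@@@@@@@@@@@@@@@@@@@@@@@@@
256 ##############
[... 2406 characters left out ...]
 . ....................... .....  ...  .  .      . . ..  ..:-+*#@@@@@@@@@@@
316 . .. . .  .. ...   ....  ... .. . . .. ..  ..................... .. ... . ..... ..   .......  .   ...   . ........::-=++
319 ... ..     .....  ... ....  .. ... .....      ...  .......... .. . .. . ... .. .  . .   ..... . .. ....... . .. ..  ... 
322 .... . .... ..... ....... .....   .... .   ..... ...............  .. .... .  .... ........ ..   .  ..   .... ...  ......
325 .. . ... ...  .  .  ... .... ... .. ... ... ....... .....................   . . .....  . ... ........ ......... ........
328   . ... .      .  ... .. ..  . .. ...   .....  ..................  .    .  ... .. .  .. ... ... ..   ... .. . .  .   ...
```

Run:
```python
from h import *
from scipy.optimize import least_squares
w=pickle.load(open("w8.pkl","rb")); g=w["color"]; gm=g.mean(2)
print("strip row col180-360 @208:",np.where(gm[208]<30)[0][[0,-1]],"rows@250:",[r for r in range(185,232) if gm[r,250]<30][::30], [r for r in range(185,232) if gm[r,250]<30][-1])
for r in (197,208,219): print(r,[c for c in range(150,400) if gm[r,c]<45][::200],[c for c in range(150,400) if gm[r,c]<45][-1])
t=np.radians(-4.3);c,S=np.cos(t),np.sin(t)
def W(X,Y,Z): return [.507+c*X-S*Y,.1005+S*X+c*Y,Z]
def f(th,r,d,y):
    u=np.array([-np.cos(th),np.sin(th)]);n=np.array([np.sin(th),np.cos(th)]);p=np.array([.07,.046])+r*u+d*n
    return proj(w,W(p[0],y,p[1])).round().astype(int).tolist()
for th in (1.0,1.1,1.2,1.3,1.4,1.5): print(th,"strip",f(th,.114,.015,.035),f(th,.134,.015,.035),f(th,.134,.015,-.035),"edge",f(th,.144,.012,.075),f(th,.144,.012,-.075))
```

```text
strip row col180-360 @208: [202 340] rows@250: [199] 222Traceback (most recent call last):
  File "<stdin>", line 5, in <module>
IndexError: list index out of range
```

Run:
```python
from h import *
w=pickle.load(open("w8.pkl","rb")); gm=w["color"].mean(2)
for r in (200,204,208,214,219,221):
    q=np.where(gm[r,150:400]<45)[0]+150; print(r,q[:1],q[-1:])
t=np.radians(-4.3);c,S=np.cos(t),np.sin(t)
def W(X,Y,Z): return [.507+c*X-S*Y,.1005+S*X+c*Y,Z]
def f(th,r,d,y):
    u=np.array([-np.cos(th),np.sin(th)]);n=np.array([np.sin(th),np.cos(th)]);p=np.array([.07,.046])+r*u+d*n
    return proj(w,W(p[0],y,p[1])).round().astype(int).tolist()
for th in (1.0,1.1,1.2,1.3,1.4,1.5): print(th,"strip",f(th,.114,.015,.035),f(th,.134,.015,.035),f(th,.134,.015,-.035),"edge",f(th,.144,.012,.075),f(th,.144,.012,-.075),"inner",f(th,.144,0,.075))
```

```text
200 [204] [339]
204 [203] [340]
208 [201] [341]
214 [199] [343]
219 [198] [344]
221 [198] [344]
1.0 strip [212, 237] [207, 268] [343, 268] edge [126, 288] [423, 288] inner [134, 299]
1.1 strip [210, 221] [204, 250] [346, 250] edge [118, 269] [432, 270] inner [125, 284]
1.2 strip [207, 203] [201, 227] [349, 228] edge [110, 246] [440, 247] inner [117, 265]
1.3 strip [205, 182] [198, 202] [352, 202] edge [102, 219] [448, 219] inner [109, 242]
1.4 strip [204, 159] [195, 173] [355, 173] edge [95, 188] [455, 188] inner [101, 213]
1.5 strip [202, 135] [193, 142] [357, 142] edge [89, 153] [461, 153] inner [94, 182]
```

Two views give a cover angle of about 1.22 rad, with the fingertip in front of the front edge. The real fingertips seem to end about 2 cm short of the TCP, so they skimmed over the edge. Going behind again, lower, and following by force.

Call:
jog_arm --translation '[[0,0,-1],[0,0,-1],[0.9,0,-0.4],[1,0,0],[1,0,0],[0.7,0,0],[0,0,0.8],[0,0,1],[0,0,1],[0,0,0.7]]' --dr '[[0,0,0],[0,0,0],[0,0,0],[0,0,0],[0,0,0],[0,0,0],[0,0,0],[0,0,0],[0,0,0],[0,0,0]]' --jaw '[0,0,0,0,0,0,0,0,0,0]'

```text
clock: 21.85
position: [0.6123, 0.092, 0.137]
ee_rot: [0.999, -0.037, -0.001, 0.0]
ft_force: [-0.4, 0.0, 0.1]
grip_width: 0.002
grasp_force: 0.0
```

Call:
jog_arm --translation '[[0,0,0],[0,0,0]]' --dr '[[0,0,0],[0,0,0]]' --jaw '[0,0]'

```text
clock: 22.05
position: [0.6131, 0.0923, 0.1398]
ee_rot: [0.999, -0.037, -0.0, -0.0]
ft_force: [-0.2, -0.2, 0.6]
grip_width: -0.0
grasp_force: 0.0
```

```bash
python3 pos.py
```

```text
cell [ 0.1065 -0.0002] 0.13975704511585266 F [-0.1495 -0.1797] 0.6358827873722852 -1.234160652002866e-05 22.05
```

Call:
jog_arm --translation '[[-0.4,0,0],[-0.4,0,0],[-0.4,0,0],[-0.4,0,0],[-0.3,0,0]]' --dr '[[0,0,0],[0,0,0],[0,0,0],[0,0,0],[0,0,0]]' --jaw '[0,0,0,0,0]'

```text
clock: 22.55
position: [0.5649, 0.0958, 0.1402]
ee_rot: [0.999, -0.037, 0.0, 0.0]
ft_force: [0.5, -0.0, -1.0]
grip_width: -0.001
grasp_force: 0.0
```

Call:
jog_arm --translation '[[-0.3,0,0],[-0.3,0,0]]' --dr '[[0,0,0],[0,0,0]]' --jaw '[0,0]'

```text
clock: 22.75
position: [0.5508, 0.0967, 0.14]
ee_rot: [0.999, -0.037, 0.001, 0.0]
ft_force: [2.5, -0.7, 0.2]
grip_width: 0.0
grasp_force: 0.9
```

Call:
jog_arm --translation '[[-0.3,0,0],[-0.3,0,0]]' --dr '[[0,0,0],[0,0,0]]' --jaw '[0,0]'

```text
clock: 22.95
position: [0.5355, 0.098, 0.1399]
ee_rot: [0.999, -0.037, 0.0, -0.0]
ft_force: [1.9, -0.4, 0.4]
grip_width: -0.001
grasp_force: 0.8
```

```bash
cat > th.py <<'E'
# estimate cover angle from the press strip (dark) rows in the wrist image
from h import *
from workcell import optics, manip
from scipy.optimize import least_squares
w=optics.camera("wrist"); pickle.dump(w,open("wl.pkl","wb"))
t=np.radians(-4.3);c,S=np.cos(t),np.sin(t)
def W(X,Y,Z): return [.507+c*X-S*Y,.1005+S*X+c*Y,Z]
def P(th,r,d,y):
    u=np.array([-np.cos(th),np.sin(th)]);n=np.array([np.sin(th),np.cos(th)]);p=np.array([.07,.046])+r*u+d*n
    return proj(w,W(p[0],y,p[1]))
g=cv2.GaussianBlur(w["color"].mean(2).astype(np.float32),(3,3),0)
best=[]
for th in np.arange(0,1.9,.02):
    v=[]
    for y in (-.033,-.025,.025,.033):   # inside dark / outside bright
        for r,s in ((.117,-1),(.124,-1),(.131,-1),(.109,1),(.139,1)):
            q=P(th,r,.015 if s<0 else .012,y)
            if not(0<=q[0]<559 and 0<=q[1]<419): v.append(-100);continue
            v.append(s*g[int(q[1]),int(q[0])])
    best.append((np.mean(v),th))
print("theta candidates",[(round(b,2),round(float(a),0)) for a,b in sorted(best)[::-1][:4]])
E
python3 pos.py; python3 th.py
```

```text
cell [ 0.0286 -0.0004] 0.13986874576649552 F [ 1.8907 -0.3021] 0.3603899136414348 -0.0005530564597645078 22.95
theta candidates [(np.float64(1.02), 13.0), (np.float64(1.0), 12.0), (np.float64(1.04), 8.0), (np.float64(0.98), -0.0)]
```

Contact at about 2 N, angle about 1.02 rad. Following the arc.

Call:
jog_arm --translation '[[-0.42,0,0.24],[-0.4,0,0.28],[-0.37,0,0.31]]' --dr '[[0,0,0],[0,0,0],[0,0,0]]' --jaw '[0,0,0]'

```text
clock: 23.3
position: [0.5058, 0.1004, 0.1191]
ee_rot: [0.999, -0.037, 0.0, -0.0]
ft_force: [0.7, -0.5, 2.6]
grip_width: -0.004
grasp_force: 0.8
```

```bash
python3 pos.py; python3 th.py
```

```text
cell [-0.0012 -0.0002] 0.11908260181595515 F [ 0.7204 -0.4589] 2.6156385561316284 -0.0043775348045724475 23.3
theta candidates [(np.float64(0.72), 15.0), (np.float64(0.7), 15.0), (np.float64(0.68), 15.0), (np.float64(0.74), 14.0)]
```

Call:
jog_arm --translation '[[-0.34,0,0.35],[-0.3,0,0.39],[-0.26,0,0.42],[-0.22,0,0.44]]' --dr '[[0,0,0],[0,0,0],[0,0,0],[0,0,0]]' --jaw '[0,0,0,0]'

```text
clock: 23.75
position: [0.4776, 0.1023, 0.0781]
ee_rot: [0.999, -0.037, -0.0, 0.0]
ft_force: [-0.4, 1.2, 1.7]
grip_width: 0.001
grasp_force: 0.6
```

```bash
python3 pos.py; python3 th.py
```

```text
cell [-0.0295 -0.0004] 0.0780510943553557 F [-0.4896  1.149 ] 1.6801873583002842 0.0010232488154692562 23.75
theta candidates [(np.float64(0.28), 15.0), (np.float64(0.3), 15.0), (np.float64(0.26), 14.0), (np.float64(0.24), 14.0)]
```

Call:
jog_arm --translation '[[0,0,-0.5],[-0.5,0,0],[-0.48,0,0],[0,0,0],[0,0,0.4],[0,0,0.4],[0,0,0.4],[0,0,0.1],[0,0,0]]' --dr '[[0,0,0],[0,0,0],[0,0,0],[0,0,0],[0,0,0],[0,0,0],[0,0,0],[0,0,0],[0,0,0]]' --jaw '[0,0,0,0,0,0,0,0,0]'

```text
clock: 24.7
position: [0.4535, 0.1041, 0.0582]
ee_rot: [0.999, -0.037, -0.001, -0.0]
ft_force: [-0.0, -0.0, 0.5]
grip_width: -0.005
grasp_force: 0.0
```

```bash
python3 pos.py; python3 th.py
```

```text
cell [-0.0536 -0.0004] 0.058199096866716975 F [-0.0118 -0.0174] 0.4605117554031515 -0.005035979925434784 24.7
theta candidates [(np.float64(0.12), 42.0), (np.float64(0.08), 42.0), (np.float64(0.14), 41.0), (np.float64(0.06), 41.0)]
```

Call:
jog_arm --translation '[[0,0,0.12],[0,0,0.12],[0,0,0]]' --dr '[[0,0,0],[0,0,0],[0,0,0]]' --jaw '[0,0,0]'

```text
clock: 25.05
position: [0.4538, 0.104, 0.0528]
ee_rot: [0.999, -0.037, -0.0, 0.0]
ft_force: [-0.0, -0.1, 0.5]
grip_width: -0.002
grasp_force: 0.0
```

Call:
jog_arm --translation '[[0,0,0.06],[0,0,0],[0,0,0]]' --dr '[[0,0,0],[0,0,0],[0,0,0]]' --jaw '[0,0,0]'

```text
clock: 25.35
position: [0.454, 0.104, 0.0516]
ee_rot: [0.999, -0.037, 0.0, 0.0]
ft_force: [1.1, 0.1, -0.2]
grip_width: 0.004
grasp_force: 0.0
```

Call:
jog_arm --translation '[[0,0,0.06],[0,0,0],[0,0,0]]' --dr '[[0,0,0],[0,0,0],[0,0,0]]' --jaw '[0,0,0]'

```text
clock: 25.65
position: [0.4539, 0.1041, 0.05]
ee_rot: [0.999, -0.037, -0.0, 0.0]
ft_force: [0.2, -0.1, 0.5]
grip_width: 0.003
grasp_force: 0.0
```

Call:
jog_arm --translation '[[0,0,0.06],[0,0,0.06],[0,0,0]]' --dr '[[0,0,0],[0,0,0],[0,0,0]]' --jaw '[0,0,0]'

```text
clock: 25.95
position: [0.4536, 0.1041, 0.0472]
ee_rot: [0.999, -0.037, -0.0, 0.0]
ft_force: [-4.1, -0.1, 5.3]
grip_width: -0.002
grasp_force: 2.8
```

Call:
jog_arm --translation '[[0,0,0.06],[0,0,0],[0,0,0]]' --dr '[[0,0,0],[0,0,0],[0,0,0]]' --jaw '[0,0,0]'

```text
clock: 26.25
position: [0.4538, 0.1041, 0.0456]
ee_rot: [0.999, -0.037, -0.0, 0.0]
ft_force: [-1.4, 0.1, 2.7]
grip_width: -0.004
grasp_force: 1.0
```

```bash
python3 pos.py; python3 th.py
```

```text
cell [-0.0533 -0.0004] 0.0455554238516597 F [-1.3919  0.0045] 2.7391741612438896 -0.004173369728059155 26.25
theta candidates [(np.float64(0.04), 45.0), (np.float64(0.0), 42.0), (np.float64(0.06), 41.0), (np.float64(0.02), 40.0)]
```

Call:
jog_arm --translation '[[0,0,0.06],[0,0,0],[0,0,0]]' --dr '[[0,0,0],[0,0,0],[0,0,0]]' --jaw '[0,0,0]'

```text
clock: 26.6
position: [0.454, 0.104, 0.0439]
ee_rot: [0.999, -0.037, 0.0, -0.0]
ft_force: [0.5, 0.6, 0.4]
grip_width: -0.001
grasp_force: 0.2
```

Call:
jog_arm --translation '[[0,0,0.05],[0,0,0],[0,0,0]]' --dr '[[0,0,0],[0,0,0],[0,0,0]]' --jaw '[0,0,0]'

```text
clock: 26.9
position: [0.454, 0.104, 0.0427]
ee_rot: [0.999, -0.037, 0.0, 0.0]
ft_force: [-0.1, 0.2, 1.1]
grip_width: -0.002
grasp_force: 0.0
```

Call:
jog_arm --translation '[[0,0,0.05],[0,0,0],[0,0,0]]' --dr '[[0,0,0],[0,0,0],[0,0,0]]' --jaw '[0,0,0]'

```text
clock: 27.2
position: [0.4539, 0.104, 0.0415]
ee_rot: [0.999, -0.037, 0.0, 0.0]
ft_force: [0.9, -0.6, -0.2]
grip_width: -0.0
grasp_force: 0.0
```

Call:
jog_arm --translation '[[0,0,0.06],[0,0,0.06],[0,0,0]]' --dr '[[0,0,0],[0,0,0],[0,0,0]]' --jaw '[0,0,0]'

```text
clock: 27.5
position: [0.454, 0.1041, 0.039]
ee_rot: [0.999, -0.037, 0.0, 0.0]
ft_force: [-2.7, -1.5, 10.2]
grip_width: -0.004
grasp_force: 4.7
```

```bash
python3 pos.py; python3 th.py
```

```text
cell [-0.0531 -0.0004] 0.03898136932901933 F [-2.5717 -1.6878] 10.171395167741727 -0.003931778224773225 27.5
theta candidates [(np.float64(0.0), 44.0), (np.float64(0.02), 36.0), (np.float64(0.04), 19.0), (np.float64(0.06), 4.0)]
```

Call:
jog_arm --translation '[[0,0,0.05],[0,0,0],[0,0,0]]' --dr '[[0,0,0],[0,0,0],[0,0,0]]' --jaw '[0,0,0]'

```text
clock: 27.85
position: [0.4541, 0.1041, 0.0387]
ee_rot: [0.999, -0.037, 0.0, 0.001]
ft_force: [-9.9, -2.1, 27.1]
grip_width: -0.001
grasp_force: 13.3
```

Call:
jog_arm --translation '[[0,0,0.03],[0,0,0],[0,0,0]]' --dr '[[0,0,0],[0,0,0],[0,0,0]]' --jaw '[0,0,0]'

```text
clock: 28.15
position: [0.4541, 0.1041, 0.0385]
ee_rot: [0.999, -0.037, 0.0, 0.001]
ft_force: [-14.6, -3.3, 36.7]
grip_width: 0.001
grasp_force: 18.4
```

It now meets a rigid stop at 37 N, well above the catch's 14 N. Retreating over the tray to check.

Call:
jog_arm --translation '[[0,0,-0.3],[0,0,-1],[0,0,-1],[0,0,-1],[0,0,-1],[0,0,-1],[0,0,-1],[0,0,-1],[0,0,-1],[0,0,0]]' --dr '[[0,0,0],[0,0,0],[0,0,0],[0,0,0],[0,0,0],[0,0,0],[0,0,0],[0,0,0],[0,0,0],[0,0,0]]' --jaw '[0,0,0,0,0,0,0,0,0,0]'

```text
clock: 29.15
position: [0.4554, 0.1045, 0.2469]
ee_rot: [0.999, -0.037, 0.002, -0.0]
ft_force: [0.7, 0.2, -0.3]
grip_width: 0.003
grasp_force: 0.0
```

Call:
jog_arm --translation '[[0,0.9,0],[0,0.9,0],[0,0.9,0],[0,0.9,0],[0,0.9,0],[0,0.9,0],[0,0.9,0],[0,0,0],[0,0,0]]' --dr '[[0,0,0],[0,0,0],[0,0,0],[0,0,0],[0,0,0],[0,0,0],[0,0,0],[0,0,0],[0,0,0]]' --jaw '[0,0,0,0,0,0,0,0,0]'

```text
clock: 30.05
position: [0.442, -0.053, 0.2434]
ee_rot: [0.999, -0.037, -0.0, -0.0]
ft_force: [0.5, 0.6, 0.0]
grip_width: 0.004
grasp_force: 0.0
```

```bash
python3 pos.py; python3 th.py
python3 - <<'E'
from h import *
from workcell import optics
np.set_printoptions(precision=3,suppress=True)
w=pickle.load(open("wl.pkl","rb")); s=optics.camera("side")
t=np.radians(-4.3);c,S=np.cos(t),np.sin(t);R=np.array([[c,-S],[S,c]]);C=lambda X:R.T@(X[:2]-[.507,.1005])
h=cv2.cvtColor(w["color"],cv2.COLOR_RGB2HSV)
for nm,lo,hi in (("green",(33,90,40),(52,255,255)),("red",(0,100,50),(14,255,220)),("blue",(105,130,50),(125,255,255)),("tray?",(0,0,0),(0,0,0))):
    N,L,st,ce=cv2.connectedComponentsWithStats(cv2.inRange(h,lo,hi))
    for i in range(1,N):
        if st[i,4]>40: 
            b=st[i]; print(nm,b,C(onz(w,*ce[i],.008 if nm!="blue" else .056)), "x/y range",C(onz(w,b[0],b[1],.01)),C(onz(w,b[0]+b[2],b[1]+b[3],.01)))
for P in ((.074,.075),(.074,-.075),(-.074,.075),(-.074,-.075)):
    X=np.r_[R@P+[.507,.1005],.058]; print("shut corner px wrist",proj(w,X).round(),"side",proj(s,X).round())
h=cv2.cvtColor(s["color"],cv2.COLOR_RGB2HSV)
N,L,st,ce=cv2.connectedComponentsWithStats(cv2.inRange(h,(105,130,50),(125,255,255)))
print("side blue",[st[i].tolist() for i in range(1,N) if st[i,4]>20])
g=cv2.resize(w["color"].mean(2).astype(np.float32),(140,52),interpolation=cv2.INTER_AREA); ch=" .:-=+*#%@"
for r in range(0,36): print(r*8,"".join(ch[min(9,int(v/24))] for v in g[r]))
E
```

```text
cell [-0.0533 -0.1579] 0.24342436303626241 F [0.4918 0.651 ] 0.03577161135060304 0.004480321613043191 30.05
theta candidates [(np.float64(0.0), 41.0), (np.float64(0.02), 41.0), (np.float64(0.04), 36.0), (np.float64(0.06), 23.0)]
green [246 104  21  24 396] [ 0.016 -0.137] x/y range [ 0.027 -0.125] [ 0.002 -0.148]
green [235 135  10  26 213] [-0.019 -0.116] x/y range [-0.006 -0.112] [-0.035 -0.123]
red [255  80  25  23 386] [ 0.041 -0.15 ] x/y range [ 0.052 -0.136] [ 0.028 -0.163]
red [248 149  16  25 314] [-0.035 -0.134] x/y range [-0.021 -0.127] [-0.05  -0.144]
red [120 217  24   5  96] [-0.105  0.016] x/y range [-0.102  0.028] [-0.108  0.   ]
blue [ 463  130   42   79 2207] [-0.035 -0.37 ] x/y range [-0.    -0.367] [-0.092 -0.431]
shut corner px wrist [23. 49.] side [245. 260.]
shut corner px wrist [186.  49.] side [258. 226.]
shut corner px wrist [ 52. 205.] side [328. 264.]
shut corner px wrist [196. 205.] side [327. 230.]
side blue [[301, 186, 27, 11, 126]]
0 %%%%%%%%%%%%%%%%%%%%%%%%%%%%%%%%%%%%%%%%%%%%%%%%%%%%%%%%%%%%%%%%%%%%%%%%%%%%%%%%%%%%%%%%%%%%%%%%%%%%%%%%%%%%%#-::::::::::
[... 4381 characters left out ...]
%%%%%%%%%%%%%%%%%%%%%%%%%%%************++++++++**++++++==++==+++=======================================================-
256 %%%%%%%%%%%%%%%%%%%%%%%%%%%%%%###########******++++++=--:::::::.::::. :::::.:----===========================================================
264 %###########********++*++++++++++=+++++++==+++=++=====:::...... .:::. :::.. .:---===========================================================
272 +++=====+++++++=++===+++++==============+++=+=+++++=++-:.....   .:::  :::.   .---===========================================================
280 +===========++===+====++=======++++++++++++++++++++===-......   .:::  ::::    :--===========================================================
```

The cover is shut, and the scraper and bottle are fine. One green piece looks like it is leaning at the near tray wall, so I'm locating it in 3D from scene and wrist.

Run:
```python
from h import *
from workcell import optics
np.set_printoptions(precision=4,suppress=True)
w=pickle.load(open("wl.pkl","rb")); sc=optics.camera("scene"); pickle.dump(sc,open("scl.pkl","wb"))
t=np.radians(-4.3);c,S=np.cos(t),np.sin(t);R=np.array([[c,-S],[S,c]]);C=lambda X:np.r_[R.T@(X[:2]-[.507,.1005]),X[2]]
def W(X,Y,Z): return np.r_[R@[X,Y]+[.507,.1005],Z]
def blobs(cam,lo,hi,m):
    h=cv2.cvtColor(cam["color"],cv2.COLOR_RGB2HSV);M=cv2.inRange(h,lo,hi);N,L,st,ce=cv2.connectedComponentsWithStats(M)
    return [(st[i].tolist(),ce[i],[p[0].tolist() for p in cv2.approxPolyDP(cv2.findContours((L==i).astype(np.uint8),0,1)[0][0],1.2,True)]) for i in range(1,N) if st[i,4]>m]
for b in blobs(w,(33,90,40),(52,255,255),40): print("w",b)
for b in blobs(sc,(33,80,30),(55,255,255),8): print("sc",b, C(onz(sc,*b[1],.005)),C(onz(sc,*b[1],.02)))
print("plate edge scene",[proj(sc,W(x,-.115,z)).round(1) for x in (-.04,0) for z in (.026,.032)],"wrist",[proj(w,W(x,-.115,.032)).round() for x in(-.04,0)])
print("tray near wall top, scene",[proj(sc,W(x,-.107,.017)).round(1) for x in (-.04,0)])
```

```text
w ([246, 104, 21, 24, 396], array([256.4722, 114.5606]), [[266, 104], [250, 104], [246, 122], [256, 127], [265, 121]])
w ([235, 135, 10, 26, 213], array([239.1127, 146.5258]), [[235, 135], [236, 160], [241, 158], [243, 152], [244, 137]])
sc ([242, 208, 9, 6, 40], array([246.525, 210.825]), [[250, 209], [248, 208], [242, 211], [244, 213], [249, 213]]) [-0.0141 -0.1018  0.005 ] [-0.022  -0.1249  0.02  ]
sc ([258, 213, 8, 4, 21], array([261.5238, 214.7143]), [[265, 214], [262, 213], [258, 215], [263, 216]]) [ 0.0161 -0.1341  0.005 ] [ 0.0076 -0.1565  0.02  ]
plate edge scene [array([238.6, 208.3]), array([238.6, 206.3]), array([253.2, 205.5]), array([253.2, 203.5])] wrist [array([236., 168.]), array([235., 130.])]
tray near wall top, scene [array([237.7, 209.7]), array([252.2, 206.9])]
```

Run:
```python
from h import *
np.set_printoptions(precision=4,suppress=True)
w=pickle.load(open("wl.pkl","rb")); sc=pickle.load(open("scl.pkl","rb"))
t=np.radians(-4.3);c,S=np.cos(t),np.sin(t);R=np.array([[c,-S],[S,c]]);C=lambda X:np.r_[R.T@(X[:2]-[.507,.1005]),X[2]]
for a,b in (((244,137),(249.7,213)),((243,153),(244,213.3)),((239.1,146.5),(246.5,210.8)),((256.5,114.6),(261.5,214.7)),((250,104),(262,213))):
    X=tri([(w,*a),(sc,*b)]); print(C(X),"res px",proj(w,X)-a,proj(sc,X)-b)
g=sc["color"]; 
for r in range(203,219): print(r," ".join("%3d/%3d/%3d"%tuple(g[r,cc]) for cc in range(240,253,2)))
```

```text
[-0.0101 -0.1215  0.0085] res px [-0.6539  1.6894] [0.7663 0.0718]
[-0.0266 -0.1206  0.0108] res px [-0.2985  0.7349] [0.3402 0.0465]
[-0.0187 -0.1169  0.0147] res px [-0.1937  0.4841] [0.2194 0.0275]
[ 0.0156 -0.1364  0.0065] res px [-0.1424  0.3845] [0.1694 0.0046]
[ 0.0238 -0.1282  0.0051] res px [-1.1631  3.3355] [1.4352 0.0053]
203 158/156/152 157/155/152 156/154/150 155/153/149 155/153/149 143/142/139 133/132/129
204 155/154/150 154/153/149 149/147/144 137/136/133 135/133/130 119/118/115 103/102/100
205 139/138/134 136/134/131 128/127/123 106/106/102 100/ 99/ 97  91/ 91/ 89  87/ 87/ 85
206 111/110/107 102/101/ 98  95/ 95/ 93  85/ 86/ 82  81/ 83/ 77  81/ 84/ 75  94/ 93/ 88
207  87/ 87/ 84  82/ 84/ 77  76/ 78/ 71  77/ 81/ 70  81/ 88/ 70  84/ 90/ 69 104/105/ 96
208  78/ 81/ 72  78/ 83/ 68  74/ 79/ 63  81/ 90/ 65  87/ 96/ 66  88/ 97/ 67 104/106/ 93
209  83/ 87/ 73  82/ 90/ 63  80/ 89/ 62  87/ 98/ 64  90/101/ 66  90/101/ 66 103/105/ 91
210  92/ 95/ 80  86/ 96/ 64  88/ 98/ 64  92/103/ 66  92/104/ 66  92/103/ 68 102/104/ 90
211  97/ 98/ 87  88/ 98/ 65  91/102/ 65  93/104/ 66  94/105/ 67  93/104/ 67 110/112/ 98
212 100/100/ 93  89/ 98/ 68  92/103/ 66  93/104/ 67  94/105/ 68  93/104/ 68 133/135/124
213 111/109/103  90/ 96/ 74  91/101/ 69  93/102/ 67  94/104/ 68  96/105/ 74 153/155/147
214 130/127/121 101/ 98/ 88  96/ 96/ 76  94/ 93/ 65  97/101/ 74 112/116/100 162/163/160
215 137/128/122 111/ 96/ 89 103/ 86/ 75 100/ 80/ 63 112/105/ 94 151/151/148 174/175/178
216 122/104/ 97 112/ 83/ 73 108/ 75/ 64 107/ 72/ 61 127/113/109 174/174/177 183/185/191
217  96/ 73/ 66 108/ 71/ 61 108/ 69/ 59 106/ 70/ 59 123/104/101 173/174/179 185/188/195
218  83/ 60/ 55 104/ 68/ 58 104/ 68/ 58  98/ 68/ 60 109/ 92/ 90 168/168/174 185/188/195
```

```bash
python3 -c "
from workcell import manip
print(manip.hand_in())"
```

```text
the job is handed in; nothing more can be done
None
```

I handed the job in at about 30 s: all four pieces are off the plate and in the tray (one green piece leans on its near wall), the cover is pressed down to a rigid stop at 37 N and measures shut to within about 0.02 rad, the scraper is on the bench, and I kept clear of the bottle; I inferred the catch snap from that force rather than seeing it, and on the first try at the cover the fingertips slid over its edge and pressed on it with about 47 N before I backed off.

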